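# Find the roller that binds and replace it

## Robot

A 6-joint arm with a two-finger parallel gripper is mounted at the origin on the work surface. World frame = base frame: x ahead of the robot, y to its left, z up, the work surface at z = 0. Lengths are in m, angles in degrees, forces in N, time in s.
With the tool pointing down it reaches from about 0.4 to 0.825 m from the base axis. Payload 7 kg.
Tool frame: the origin (TCP) lies between the finger pads; the fingertips stand r.nose_length ahead of it and the grasp point (between the pads) lies 2 mm behind it (r.nose_length is the distance from the TCP to the fingertips, in m); y points along the fingers, x is the direction in which the jaws open and shut, and the axes are right-handed (so a half turn about y gives the same grasp; the last joint's range is limited). The gripper opens to 88 mm and grips with 3 to 60 N. Pads are 19 mm wide; open, the fingers measure 130 mm over their backs; the gripper's body (78 mm by 193 mm) begins 47 mm behind the grasp point.
Start: joints at [-57.118, 20.546, 0.682, 0, -70.136, -16.507], TCP at [0.19, -0.648, 0.244] pointing down, gripper open.
Joint ranges: [-176.03, 176.03], [-82.01, 121.73], [-58.28, 71.71], [-173.87, 95.51], [-174.79, -0.11], [-173.66, 173.66]. Speed limits (degrees/s): [136.94, 136.94, 172.46, 180, 180, 180].

## Interface

Orientations are given as [roll, pitch, yaw] about the fixed x, y, z axes, in that order (R = Rz(yaw) Ry(pitch) Rx(roll)).
In Python, from plant import readout, vision, r, spotter gives the robot as it stands.
- The arm moves only by the tool servo_tool, never from a script. Its argument "steps" is a list that holds one entry, the list of rows, each a list of 6 numbers: the shift along the tool's x, y, z in m, then the turn, a rotation vector about the tool's x, y, z in rad. A call has 1 to 20 rows; each row shifts and turns the commanded pose from where the row before left it, along the tool's axes as they then stand; what a row does not reach is not made up. A row lasts 1/10 s, in which the tool goes at most 50 mm and 8.59 degrees, less where a joint would pass 70% of its speed; a pose out of reach is approached as far as the arm can. A call with a gripper value outside its range is refused whole. "jaw" is the closure in counts, from 0 (fully open) to 255 (shut), set as the call begins (left out, the last holds). The fingers move at their own pace and stop on an object; "grip_force" is the grip in N (left out, the last holds). Time passes only in rows, so rows that do not move let the fingers close. It gives the time, the measured TCP pose, the force and the opening at its end, in the units of the state.
- readout.get_state(): the state, without advancing time (a new reading comes with each control period).
- vision.capture(name): name is "scene" or "side" or "wrist"; returns a dict with "img" (420x560x3 uint8, red, green, blue), "fx", "fy", "cx", "cy" (pixels), "rvec" (rotation vector, rad) and "tvec" (3), from world to camera coordinates, as OpenCV has them; the wrist camera has in their place "tool_from_camera" (4x4, takes a point from camera to tool coordinates, whose origin is the TCP and whose axes are the tool frame's). Camera axes: x right, y down, z forward; pixel columns grow to the right and rows downward; lengths in m; the calibration is good to about 2 mm. A picture is of the moment at which its call begins: read the wrist's pose just before it. There is no depth.
- r.close_job(): hands the job in, once; it reports no verdict.
Trained networks look in the newest picture that a camera, given by its name, has taken for a name from the list of things; names that differ only in an ending like _2 or _b are one class to them, and where a whole thing is asked for, a point or a joint stands for the part that bears it (a point fixed in the world has none). Each returns a list of dicts, best first, with "conf" (0 to 1); they miss things now and then, are a little off and sometimes report something else, mostly with a low value. They report only what shows in the picture. A call takes as long as a camera call. They do not tell look-alikes from the thing itself.
- spotter.search_frame(camera, thing): "uv" ([column, row] in pixels, amid what is visible of it).
- spotter.silhouettes(camera, thing): "region" (420x560 bool, what is visible of it) and "uv" ([column, row] in pixels, amid what is visible of it).
The state is a dict: "time_s": time; "joints": joint angles; "qd": joint speeds; "joint_torque": joint torques, N m; "tcp_pos": TCP position; "eef_rot": TCP orientation; "contact_force": force on the tool from outside, world axes, zero at the start; "moment": the same for the moment, N m; "gripper_width": finger opening in m.
Only numpy, scipy, OpenCV 4.12 (cv2) and the standard library are available. Lean on these libraries where they do the work, as an engineer would, in place of code of your own. Each camera call takes 0.05 s, during which the arm holds its last target.

## Task

Spin each of the three rollers in the rack on its axle (make each turn at least a tenth of a turn) to find the one that binds instead of running on freely, and only when all three have been tried lift that one out and put it in the red scrap bin. Then lay the blue-capped spare in the emptied saddles, fully seated and level, leaving the two good rollers in their places. Do not knock the lamp bar over the rack, and leave the tape roll and the drilled wooden block where they lie.

Things in the scene. Friction and masses are not known exactly. Their poses are not given: they have to be found in the camera images.
- roller_a_center (a point): Roller: metal drum 54 mm across, 100 mm long, black end caps, one orange stripe; turns on a 14 mm square axle 160 mm long (30 mm out at each end); 0.48 kg. Lies level in two V saddles, axle edge down, so the axle cannot turn. Point: middle of the drum; y along the axle. One of three look-alikes in the rack, in any berth.
- roller_a (a joint): Angle of drum a on its axle, rad, 0 at the start, unlimited; positive: top of the drum goes away from the robot. A free roller drags under 0.001 N m and coasts on for a second or so after a brush; one that binds drags about 0.05 N m (2 N at its surface) and stops at once.
- roller_b_center (a point): Roller: metal drum 54 mm across, 100 mm long, black end caps, one orange stripe; turns on a 14 mm square axle 160 mm long (30 mm out at each end); 0.48 kg. Lies level in two V saddles, axle edge down, so the axle cannot turn. Point: middle of the drum; y along the axle. One of three look-alikes in the rack, in any berth.
- roller_b (a joint): Angle of drum b on its axle, rad, 0 at the start, unlimited; positive: top of the drum goes away from the robot. A free roller drags under 0.001 N m and coasts on for a second or so after a brush; one that binds drags about 0.05 N m (2 N at its surface) and stops at once.
- roller_c_center (a point): Roller: metal drum 54 mm across, 100 mm long, black end caps, one orange stripe; turns on a 14 mm square axle 160 mm long (30 mm out at each end); 0.48 kg. Lies level in two V saddles, axle edge down, so the axle cannot turn. Point: middle of the drum; y along the axle. One of three look-alikes in the rack, in any berth.
- roller_c (a joint): Angle of drum c on its axle, rad, 0 at the start, unlimited; positive: top of the drum goes away from the robot. A free roller drags under 0.001 N m and coasts on for a second or so after a brush; one that binds drags about 0.05 N m (2 N at its surface) and stops at once.
- roller_spare_center (a point): Roller: metal drum 54 mm across, 100 mm long, blue end caps, one orange stripe; turns on a 14 mm square axle 160 mm long (30 mm out at each end); 0.48 kg. Lies level in two V saddles, axle edge down, so the axle cannot turn. Point: middle of the drum; y along the axle. The spare, known to turn freely; it starts in the cradle.
- rack: Fixed plywood rack 600 mm (y) x 90 mm, base 18 mm thick; three berths 180 mm apart, each two 90 degree V saddles 12 mm wide, 65 mm either side of its middle, V bottom 90 mm up, tops 115 mm. 9 mm free between drum ends and saddles. Posts 28 x 18 mm at y = -286 and 286, x = 17 to 45 mm. Origin: centre of the underside; x to the far side, y along the axles.
- berth_1 (a point): Berth 1 of the rack (left, +y): where the middle of a seated roller lies, 100 mm above the table. Axes as the rack's.
- berth_2 (a point): Berth 2 of the rack (middle): where the middle of a seated roller lies, 100 mm above the table. Axes as the rack's.
- berth_3 (a point): Berth 3 of the rack (right, -y): where the middle of a seated roller lies, 100 mm above the table. Axes as the rack's.
- lamp: Fixed lamp bar over the whole rack, 600 mm long, 42 mm deep, 24 mm high; underside 280 mm above the table, 180 mm above the rollers' axes. In the rack's frame it covers x = 14 to 56 mm: an upright gripper does not fit over a roller, one leaning back 35 to 45 degrees towards the robot does. Origin: over the rack's origin, at underside height.
- cradle: Fixed blue stand, 90 x 170 x 18 mm base, with one pair of V saddles like the rack's, open above, in which the spare lies. Origin: centre of the underside; y along the spare's axle. It stands left or right, opposite the bin.
- bin: Fixed open red scrap bin, 170 mm (x) x 260 mm (y), 80 mm high, walls and floor 5 mm. Origin: centre of its underside; stands left or right.
- tape: Bystander: roll of black tape lying flat, 72 mm across, 22 mm high. Origin: centre of the underside. Loose; not to be moved.
- drilled_block: Bystander: wooden block with drilled holes, 100 x 100 x 36 mm. Origin: centre of the underside. Loose; not to be moved.
Mind the look-alikes: they are no part of the job. Leave any pink look-alike of the part that bears roller_a_center alone.

How it is judged (in metres and radians):
On the way, in this order (a step that is already met when the one before it is completed fails the run):
1. all three rollers in the rack have been turned by at least 0.35 rad (20 degrees) from their start ((value of joint roller_a above 0.35 rad or value of joint roller_a below -0.35 rad) and (value of joint roller_b above 0.35 rad or value of joint roller_b below -0.35 rad) and (value of joint roller_c above 0.35 rad or value of joint roller_c below -0.35 rad)), for 0.1 s.
2. the binding roller lies in the scrap bin (x of roller_b_center in the frame of bin between -0.08 and 0.08 m and y of roller_b_center in the frame of bin between -0.125 and 0.125 m and z of roller_b_center in the frame of bin between 0 and 0.07 m), for 0.2 s.
At the end, for the whole second after the job is handed in: The binding roller lies in the scrap bin (middle under 70 mm up); the spare lies in the emptied berth, its middle within 4 mm across and in height and 12 mm along the axle, its axle within 0.06 rad of the rack's; the two good rollers are within 10 mm of their starts (all of step 2 and ((x of roller_spare_center in the frame of berth_1 between -0.004 and 0.004 m and y of roller_spare_center in the frame of berth_1 between -0.012 and 0.012 m and z of roller_spare_center in the frame of berth_1 between -0.004 and 0.004 m) or (x of roller_spare_center in the frame of berth_2 between -0.004 and 0.004 m and y of roller_spare_center in the frame of berth_2 between -0.012 and 0.012 m and z of roller_spare_center in the frame of berth_2 between -0.004 and 0.004 m) or (x of roller_spare_center in the frame of berth_3 between -0.004 and 0.004 m and y of roller_spare_center in the frame of berth_3 between -0.012 and 0.012 m and z of roller_spare_center in the frame of berth_3 between -0.004 and 0.004 m)) and angle between the y axis of roller_spare_center and the y axis of rack, either way round below 0.06 rad and distance of each of roller_a_center, roller_c_center from where it was at the start of the episode below 0.01 m); the robot touches nothing.
It fails at once if the lamp bar is knocked (over 10 N) (contact force between anything else and lamp above 10 N).
It fails at once if the tape or the drilled block is moved more than 25 mm (distance of any of tape, drilled_block from where it was at the start of the episode above 0.025 m).
It also fails if it takes over 72 s, if anything falls off the work surface, if the arm or the gripper's body presses on something with over 40 N, if the wrist force passes 120 N, or if a joint passes its speed limit or range.

## Working session

There is one attempt and no reset: what is moved stays moved. The work goes in short steps, Python scripts to look and compute and a tool call to move; the robot and the scene stay as the last step left them, time stands still between calls to the robot, and variables do not carry over. Pictures are saved under pics/ and viewed, and the job is handed in when it is done.

Besides the shell and the picture viewer there is one more tool, called after "Request:" as a command line: name --argument value ..., lists and objects as JSON in quotes. servo_tool: Moves the arm, as the interface text tells. Its arguments: {"type":"object","properties":{"steps":{"type":"array","items":{"type":"array","items":{"type":"array","items":{"type":"number"}}}},"jaw":{"type":"number"},"grip_force":{"type":"number"}},"required":["steps"]}

```bash
ls; mkdir -p pics; python3 - <<'E'
from plant import readout, vision, r, spotter
import cv2
print(readout.get_state(), r.nose_length)
for c in ["scene","side"]:
    d=vision.capture(c); cv2.imwrite(f"pics/{c}0.png",d["img"][:,:,::-1]); print({k:v for k,v in d.items() if k!="img"})
    for t in ["roller_a_center","roller_spare_center","rack","lamp","cradle","bin","tape","drilled_block"]:
        print(c,t,[(x["uv"],round(x["conf"],2)) for x in spotter.search_frame(c,t)])
E
```

```text
pics
{'time_s': 0.0, 'joints': array([-5.71190433e+01,  2.05916421e+01,  6.33392487e-01, -1.98485376e-02,
       -7.01377075e+01, -1.65085942e+01]), 'qd': array([-0.03400239,  0.01968951, -0.06257923,  0.00984653,  0.02512785,
        0.09361135]), 'joint_torque': array([ 2.48864953e-04, -5.82727039e+01,  2.93069834e+01,  6.99713454e+00,
        7.24869737e-03, -1.43083153e-04]), 'tcp_pos': array([ 0.19012387, -0.64717526,  0.24261831]), 'eef_rot': array([-8.99906200e+01, -9.73039229e-02,  1.06365595e+02]), 'contact_force': array([0.35564285, 0.7533677 , 0.91541927]), 'moment': array([ 0.00749307,  0.00150023, -0.03667242]), 'gripper_width': 0.08757759627326725} 0.017
{'fx': 399.7031093233081, 'fy': 399.7031093233081, 'cx': 280.43741377534843, 'cy': 206.82320990531542, 'rvec': array([ 2.0307969 ,  1.28243994, -0.55231123]), 'tvec': array([-0.26205639, -0.15190968,  1.58882733])}
scene roller_a_center [([276.0, 270.1], 0.63), ([395.5, 237.5], 0.59), ([319.2, 201.1], 0.49)]
scene roller_spare_center [([334.1, 184.3], 0.57)]
scene rack [([256.9, 278.8], 0.67)]
scene lamp [([261.5, 244.6], 0.65), ([253.0, 277.1], 0.17)]
scene cradle [([319.6, 200.2], 0.98)]
scene bin [([146.9, 253.8], 0.73)]
scene tape []
scene drilled_block [([231.9, 234.0], 0.62)]
{'fx': 418.1518896289045, 'fy': 418.1518896289045, 'cx': 272.2721702412538, 'cy': 206.22948607176434, 'rvec': array([ 0.70080304, -2.71418504,  1.0169477 ]), 'tvec': array([0.4695101 , 0.28660033, 1.182652  ])}
side roller_a_center [([171.9, 315.8], 0.76), ([248.4, 195.5], 0.63), ([266.6, 343.1], 0.24)]
side roller_spare_center [([269.1, 317.5], 0.74)]
side rack [([229.5, 205.4], 0.62)]
side lamp [([222.2, 160.3], 0.81)]
side cradle [([268.5, 340.5], 0.84)]
side bin [([357.9, 183.9], 0.76), ([232.7, 202.9], 0.54)]
side tape [([283.6, 261.5], 0.83)]
side drilled_block [([317.3, 232.4], 0.88), ([249.6, 194.2], 0.55)]
```

View pics/scene0.png

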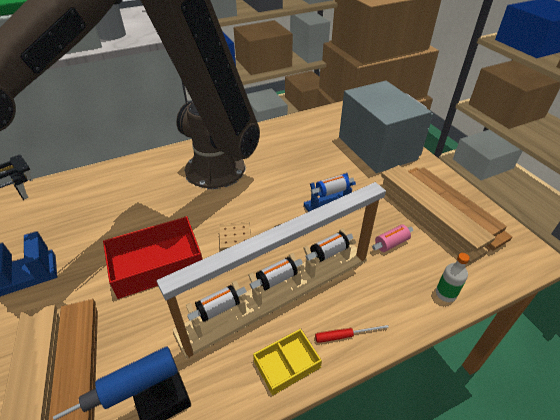

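View pics/side0.png

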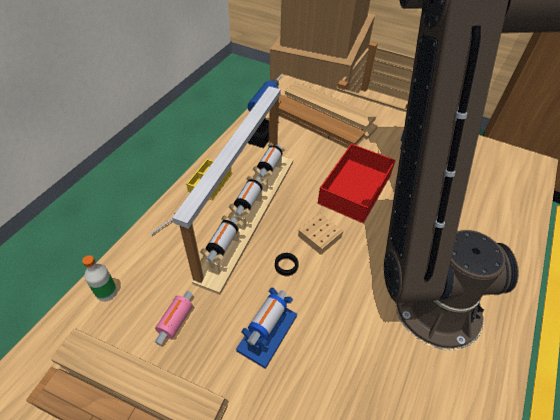

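The scene picture shows the rack with three black-capped rollers at about (218,303), (277,272) and (330,245), under the lamp bar. The blue-capped spare is in its cradle at (333,187), the bin at (152,255) and the block at (234,234). The pink look-alike is at (393,238). The side view also shows the tape, at (286,264).

```bash
python3 - <<'E'
import cv2
a=cv2.imread("pics/scene0.png"); b=cv2.imread("pics/side0.png")
def crop(im,x0,y0,x1,y1,s,n):
    c=cv2.resize(im[y0:y1,x0:x1],None,fx=s,fy=s,interpolation=cv2.INTER_CUBIC)
    for x in range((x0+19)//20*20,x1,20): cv2.putText(c,str(x),(int((x-x0)*s),8),0,.3,(0,0,255)); cv2.line(c,(int((x-x0+.5)*s),10),(int((x-x0+.5)*s),14),(0,0,255))
    for y in range((y0+19)//20*20,y1,20): cv2.putText(c,str(y),(0,int((y-y0+.5)*s)),0,.3,(0,0,255)); cv2.line(c,(18,int((y-y0+.5)*s)),(23,int((y-y0+.5)*s)),(0,0,255))
    cv2.imwrite(n,c)
crop(a,150,170,400,357,3.2,"pics/sc_rack.png")
crop(b,160,80,310,300,2.7,"pics/si_rack.png")
crop(b,230,140,400,370,2.6,"pics/si_crad.png")
E
```

```text
(no output)
```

View pics/sc_rack.png

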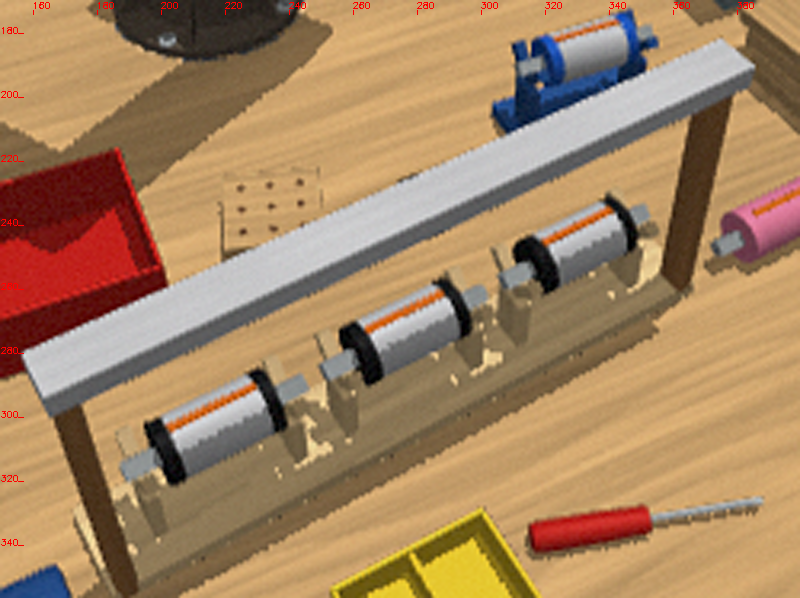

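View pics/si_rack.png

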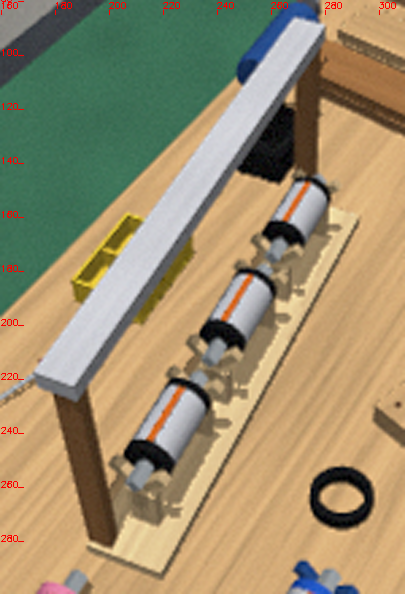

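View pics/si_crad.png

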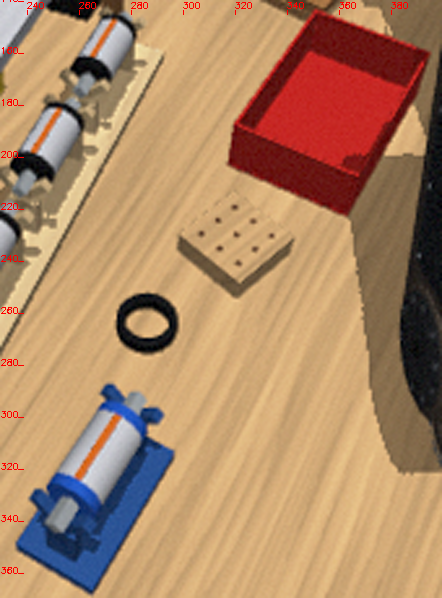

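```bash
cat > h.py <<'E'
import numpy as np, cv2
from scipy.optimize import least_squares
from scipy.spatial.transform import Rotation as Rot
C={'scene':dict(f=399.7031,cx=280.4374,cy=206.8232,rv=[2.0307969,1.28243994,-0.55231123],tv=[-0.26205639,-0.15190968,1.58882733]),
'side':dict(f=418.15189,cx=272.27217,cy=206.22949,rv=[0.70080304,-2.71418504,1.0169477],tv=[0.4695101,0.28660033,1.182652])}
def proj(c,P):
    k=C[c];P=np.atleast_2d(P)
    return cv2.projectPoints(P.astype(float).reshape(-1,1,3),np.array(k['rv']),np.array(k['tv']),np.array([[k['f'],0,k['cx']],[0,k['f'],k['cy']],[0,0,1.]]),None)[0].reshape(-1,2)
def toW(p,L):
    x,y,t=p; L=np.atleast_2d(L); c,s=np.cos(t),np.sin(t)
    return np.c_[x+c*L[:,0]-s*L[:,1],y+s*L[:,0]+c*L[:,1],L[:,2]]
def fit(obs,p0):
    def res(p): return np.concatenate([(proj(c,toW(p,L))[0]-uv) for c,L,uv in obs])
    s=least_squares(res,p0,loss='soft_l1'); return s.x,res(s.x).reshape(-1,2)
E
cat > fitall.py <<'E'
from h import *
S=lambda x,y:np.array([150+x/3.2-.5,170+y/3.2-.5]); D=lambda x,y:np.array([160+x/2.7-.5,80+y/2.7-.5]); Q=lambda x,y:np.array([230+x/2.6-.5,140+y/2.6-.5])
rack=[('scene',[.014,-.3,.304],S(22,350)),('scene',[.056,-.3,.304],S(40,388)),('scene',[.056,-.3,.280],S(50,415)),
('scene',[.014,.3,.304],S(722,38)),('scene',[.056,.3,.304],S(755,67)),
('side',[.014,-.3,.304],D(323,27)),('side',[.056,-.3,.304],D(290,14)),('side',[.056,.3,.304],D(36,375)),('side',[.014,.3,.304],D(80,386)),('side',[.014,.3,.28],D(81,400)),
('side',[-.045,.3,.018],D(163,567)),('side',[-.045,.3,.0],D(163,578)),('side',[-.045,-.3,.018],D(358,217)),('side',[.045,.3,.018],D(88,545))]
bin_=[('side',[.085,-.13,.08],Q(317,11)),('side',[-.085,-.13,.08],Q(428,50)),('side',[.085,.13,.08],Q(235,125)),('side',[-.085,.13,.08],Q(352,176)),('side',[.085,.13,0],Q(230,163)),('side',[-.085,.13,.0],Q(347,216)),
('scene',[.085,.13,.08],S(163,270)),('scene',[-.085,.13,.08],S(117,150))]
crad=[('side',[.045,.085,.018],Q(15,547)),('side',[-.045,.085,.018],Q(95,586)),('side',[-.045,-.085,.018],Q(173,454))]
blk=[('side',[.05,-.05,.036],Q(238,192)),('side',[.05,.05,.036],Q(178,238)),('side',[-.05,.05,.036],Q(238,286)),('side',[-.05,-.05,.036],Q(294,240))]
for n,o,p0 in [('rack',rack,[.6,0,0]),('bin',bin_,[.4,-.3,0]),('crad',crad,[.4,.3,0]),('blk',blk,[.45,0,0])]:
    p,r=fit(o,p0); print(n,p.round(4),np.degrees(p[2]).round(2)); print(r.round(1).tolist())
E
python3 fitall.py
```

```text
rack [ 0.6375 -0.0259  0.1142] 6.54
[[-1.0, 0.5], [0.4, 3.2], [-0.4, 1.4], [-0.7, -0.6], [-0.1, -0.8], [1.4, -0.8], [1.6, 1.0], [-0.9, -0.8], [-1.6, 0.5], [-0.6, 1.6], [-0.0, 2.8], [0.5, 1.8], [1.0, -0.7], [-0.3, 0.2]]
bin [ 0.3764 -0.3179 -0.0335] -1.92
[[-0.7, -1.3], [1.3, 0.3], [-0.9, -0.9], [2.4, -0.2], [-1.3, 0.6], [-0.2, 0.3], [-0.3, -0.3], [0.1, -0.4]]
crad [ 0.387   0.302  -0.0071] -0.41
[[0.0, -0.2], [-0.3, 2.1], [0.3, -1.6]]
blk [ 0.3954 -0.0588 -0.3344] -19.16
[[-1.1, 0.4], [0.0, -1.1], [0.1, 0.1], [0.6, 0.3]]
```

Request:
servo_tool --steps '[[[0, 0, 0, 0, -0.14, 0], [0, 0, 0, 0, -0.14, 0], [0, 0, 0, 0, -0.14, 0], [0, 0, 0, 0, -0.14, 0], [0, 0, 0, 0, -0.14, 0], [0, 0, 0, 0, -0.14, 0], [0, 0, 0, 0, -0.14, 0], [0, 0, 0, 0, -0.14, 0], [0, 0, 0, 0, -0.14, 0], [0, 0, 0, 0, -0.14, 0]]]'

```text
time_s: 1.9
tcp_pos: [0.1903, -0.6476, 0.2436]
eef_rot: [-90.0, 0.0, -173.1]
contact_force: [0.1, -0.3, 0.0]
gripper_width: 0.0875
```

Request:
servo_tool --steps '[[[-0.024, -0.004, -0.027, 0, 0, 0], [-0.024, -0.004, -0.027, 0, 0, 0], [-0.024, -0.004, -0.027, 0, 0, 0], [-0.024, -0.004, -0.027, 0, 0, 0], [-0.024, -0.004, -0.027, 0, 0, 0], [-0.024, -0.004, -0.027, 0, 0, 0], [-0.024, -0.004, -0.027, 0, 0, 0], [-0.024, -0.004, -0.027, 0, 0, 0], [-0.024, -0.004, -0.027, 0, 0, 0], [-0.024, -0.004, -0.027, 0, 0, 0], [-0.024, -0.004, -0.027, 0, 0, 0], [-0.024, -0.004, -0.027, 0, 0, 0], [-0.024, -0.004, -0.027, 0, 0, 0], [-0.024, -0.004, -0.027, 0, 0, 0]]]'

```text
time_s: 3.3
tcp_pos: [0.4813, -0.2322, 0.3001]
eef_rot: [-90.0, 0.0, -173.4]
contact_force: [0.6, -1.1, -0.3]
gripper_width: 0.0878
```

Request:
servo_tool --steps '[[[0, 0, 0, 0, 0, 0.131], [0, 0, 0, 0, 0, 0.131], [0, 0, 0, 0, 0, 0.131], [0, 0, 0, 0, 0, 0.131], [0, 0, 0, 0, 0, 0.131], [0, 0, 0, 0, 0, 0.131], [0, 0, 0, 0, 0, 0]]]' --jaw 255

```text
time_s: 4.0
tcp_pos: [0.4784, -0.2329, 0.2982]
eef_rot: [-90.4, 44.2, -173.7]
contact_force: [-1.8, -1.5, 0.9]
gripper_width: 0.0376
```

```bash
python3 - <<'E'
from plant import readout, vision
import cv2,numpy as np
s=readout.get_state(); print(s['tcp_pos'],s['eef_rot'],s['joints'],s['gripper_width'])
d=vision.capture("wrist"); cv2.imwrite("pics/w1.png",d["img"][:,:,::-1]); print({k:v for k,v in d.items() if k!="img"})
d=vision.capture("side"); cv2.imwrite("pics/s1.png",d["img"][:,:,::-1])
E
```

```text
[ 0.47840703 -0.23293896  0.29820848] [ -90.36331737   44.16945311 -173.72998193] [-21.43461948 -10.02891224 -26.85939474 -32.93213267 -37.31440649
  47.93871016] 0.03763410057816512
{'fx': 308.33041077187335, 'fy': 308.33041077187335, 'cx': 276.8368020754803, 'cy': 212.3851357155832, 'tool_from_camera': array([[ 9.99999308e-01, -6.81145824e-04,  9.58942773e-04,
        -4.65527471e-04],
       [-1.11225919e-03, -2.82381902e-01,  9.59301425e-01,
        -1.40771668e-01],
       [-3.82636076e-04, -9.59301828e-01, -2.82382464e-01,
         7.53112835e-02],
       [ 0.00000000e+00,  0.00000000e+00,  0.00000000e+00,
         1.00000000e+00]])}
```

View pics/w1.png

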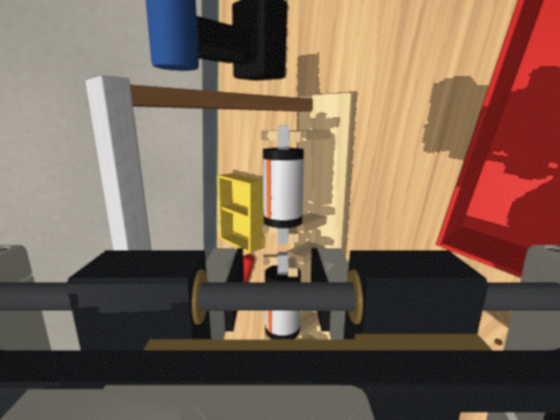

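View pics/s1.png

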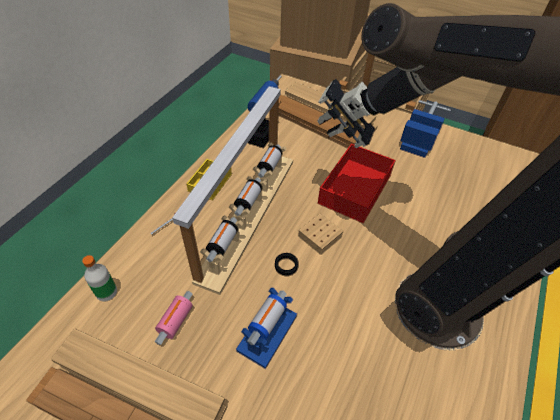

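The wrist view shows the berth 3 roller at (283,187) and the berth 2 roller at (283,300), between the fingers. I'll check the rack fit against it.

```bash
cat >> h.py <<'E'
TFC=np.array([[9.99999308e-01,-6.81145824e-04,9.58942773e-04,-4.65527471e-04],[-1.11225919e-03,-2.82381902e-01,9.59301425e-01,-1.40771668e-01],[-3.82636076e-04,-9.59301828e-01,-2.82382464e-01,7.53112835e-02],[0,0,0,1]])
def tool(pos,rpy):
    T=np.eye(4);T[:3,:3]=Rot.from_euler('xyz',rpy,degrees=True).as_matrix();T[:3,3]=pos;return T
def projw(T,P):
    P=np.atleast_2d(P); W=np.linalg.inv(T@TFC); q=P@W[:3,:3].T+W[:3,3]
    return np.c_[276.8368+308.3304*q[:,0]/q[:,2],212.385+308.3304*q[:,1]/q[:,2]]
RACK=[.6375,-.0259,.1142]
E
cat > ov.py <<'E'
from h import *
T=tool([ 0.47840703,-0.23293896,0.29820848],[ -90.36331737,44.16945311,-173.72998193])
im={'scene':cv2.imread('pics/scene0.png'),'side':cv2.imread('pics/side0.png'),'w':cv2.imread('pics/w1.png')}
def P(c,X): return projw(T,X) if c=='w' else proj(c,X)
def seg(c,a,b,p,col):
    q=P(c,toW(p,[a,b]));cv2.line(im[c],*[tuple(np.round(x*16).astype(int)) for x in q],col,1,cv2.LINE_AA,4) 
def box(c,p,x0,x1,y0,y1,z0,z1,col):
    V=[(x,y,z) for x in(x0,x1) for y in (y0,y1) for z in (z0,z1)]
    for i in range(8):
        for j in range(i):
            if sum(a!=b for a,b in zip(V[i],V[j]))==1: seg(c,V[i],V[j],p,col)
import sys
for c in im:
    if c=='w': cs=[RACK]
    box(c,RACK,-.045,.045,-.3,.3,0,.018,(0,255,0))
    if c!='w':box(c,RACK,.014,.056,-.3,.3,.28,.304,(255,0,255))
    for b in (.18,0,-.18):
        seg(c,(0,b-.08,.1),(0,b+.08,.1),RACK,(0,0,255))
        for y in(-.05,.05):
            th=np.linspace(0,2*np.pi,30); 
            q=P(c,toW(RACK,np.c_[.027*np.cos(th),0*th+b+y,.1+.027*np.sin(th)]))
            cv2.polylines(im[c],[np.round(q*16).astype(int)],True,(0,255,255),1,cv2.LINE_AA,4)
x=cv2.resize(im['scene'][170:357,150:400],None,fx=3.2,fy=3.2);cv2.imwrite('pics/o_scene.png',x)
x=cv2.resize(im['side'][80:300,160:310],None,fx=2.7,fy=2.7);cv2.imwrite('pics/o_side.png',x)
x=cv2.resize(im['w'][80:280,200:400],None,fx=3,fy=3);cv2.imwrite('pics/o_w.png',x)
E
python3 ov.py
```

```text
(no output)
```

View pics/o_scene.png

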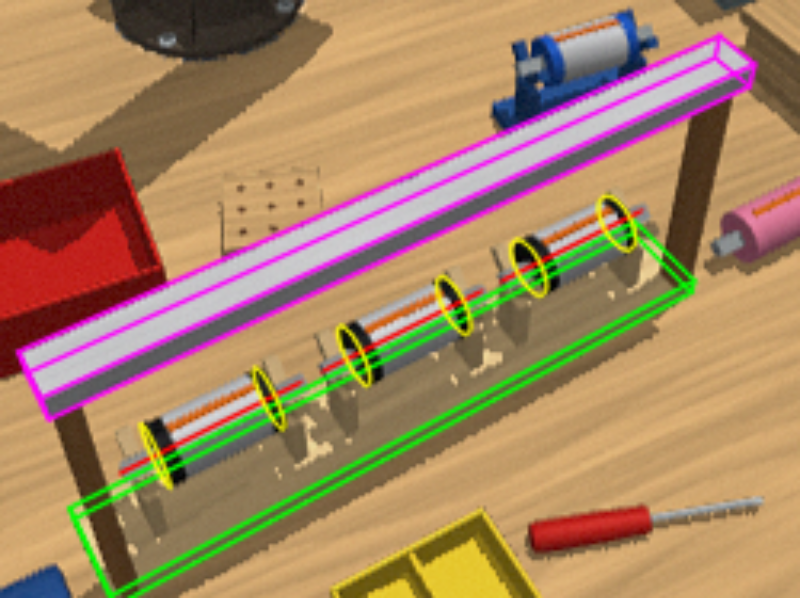

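View pics/o_side.png

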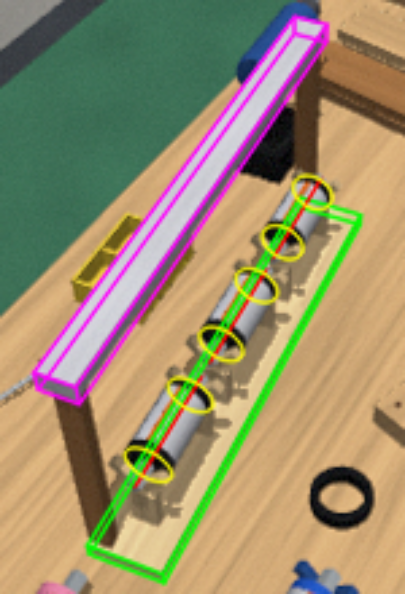

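View pics/o_w.png

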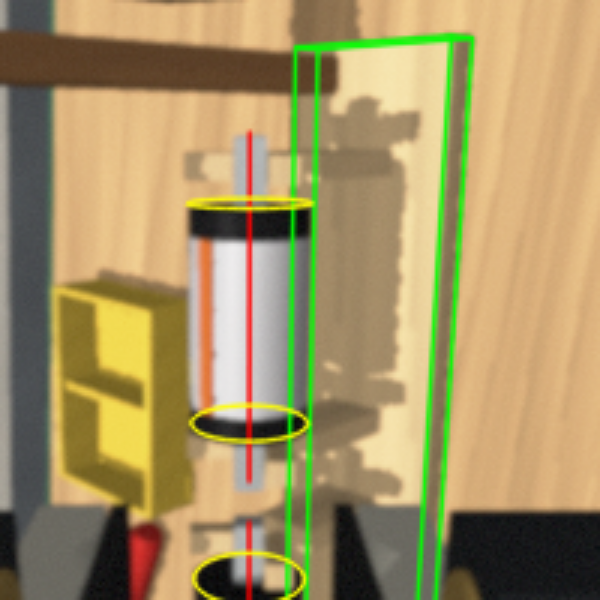

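The fitted model lies on the rack, lamp and rollers in all three views, to within about 2 mm. Next is the brush test, starting with berth 3.

```bash
cat > go.py <<'E'
import sys
from h import *
from plant import readout
def goalpose(C,yaw,lean,t,s=0,dv=0,dz=0,du=0):
    L=np.radians(lean);y=yaw
    u=np.array([np.cos(y),np.sin(y),0]);v=np.array([-np.sin(y),np.cos(y),0]);z=np.array([0,0,1.])
    Y=np.sin(L)*u-np.cos(L)*z; X=-(np.cos(L)*u+np.sin(L)*z); Z=-v
    T=np.eye(4);T[:3,:3]=np.c_[X,Y,Z];T[:3,3]=C+dv*v+dz*z+du*u-Y*t+X*s;return T
def berth(b): return toW(RACK,[[0,(.18,0,-.18)[b-1],.1]])[0]
def show(G):
    s=readout.get_state(); T=tool(s['tcp_pos'],s['eef_rot'])
    d=np.linalg.inv(T)@G; print('time',s['time_s'],'shift',d[:3,3].round(4),'turn',Rot.from_matrix(d[:3,:3]).as_rotvec().round(4),'F',s['contact_force'].round(2),'width',round(s['gripper_width'],4),'tcp',s['tcp_pos'].round(4),'q',s['joints'].round(0))
E
python3 - <<'E'
from go import *
show(goalpose(berth(3),RACK[2],45,.054,s=.008))
E
```

```text
time 4.1 shift [ 0.0172  0.2153 -0.0094] turn [ 0.0009 -0.0017  0.02  ] F [0.59 0.4  0.95] width 0.0293 tcp [ 0.4796 -0.2348  0.2996] q [-21. -10. -27. -32. -37.  47.]
```

Request:
servo_tool --steps '[[[0.002, 0.024, -0.001, 0, 0, 0.0025], [0.002, 0.024, -0.001, 0, 0, 0.0025], [0.002, 0.024, -0.001, 0, 0, 0.0025], [0.002, 0.024, -0.001, 0, 0, 0.0025], [0.002, 0.024, -0.001, 0, 0, 0.0025], [0.002, 0.024, -0.001, 0, 0, 0.0025], [0.002, 0.024, -0.001, 0, 0, 0.0025], [0.002, 0.024, -0.001, 0, 0, 0.0025], [0.001, 0.016, -0.001, 0, 0, 0], [0, 0.006, 0, 0, 0, 0], [0, 0, 0, 0, 0, 0], [0, 0, 0, 0, 0, 0]]]'

```text
time_s: 5.3
tcp_pos: [0.6162, -0.2076, 0.1347]
eef_rot: [-90.2, 45.1, -173.3]
contact_force: [0.1, -0.1, 0.6]
gripper_width: 0.0002
```

```bash
python3 - <<'E'
from go import *
from plant import vision
show(goalpose(berth(3),RACK[2],45,.044,s=.008))
d=vision.capture("wrist"); cv2.imwrite("pics/w2.png",d["img"][:,:,::-1])
d=vision.capture("scene"); cv2.imwrite("pics/sc2.png",cv2.resize(d["img"][170:357,150:400,::-1],None,fx=3.2,fy=3.2))
show(goalpose(berth(3),RACK[2],45,.044,s=.008))
E
```

```text
time 5.3 shift [0.003  0.0102 0.0019] turn [ 0.0041  0.0013 -0.001 ] F [ 0.09 -0.1   0.63] width 0.0002 tcp [ 0.6162 -0.2076  0.1347] q [-19.  13. -22. -56. -22.  72.]
time 5.4 shift [0.0033 0.0107 0.0017] turn [ 0.0034  0.001  -0.0022] F [ 0.11 -0.26  0.35] width 0.0002 tcp [ 0.616  -0.2078  0.1353] q [-19.  13. -22. -56. -22.  72.]
```

View pics/w2.png

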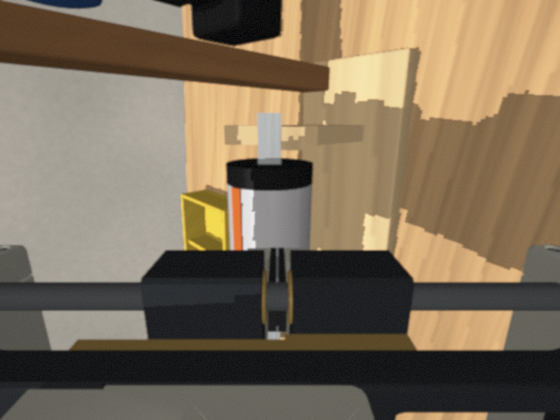

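View pics/sc2.png

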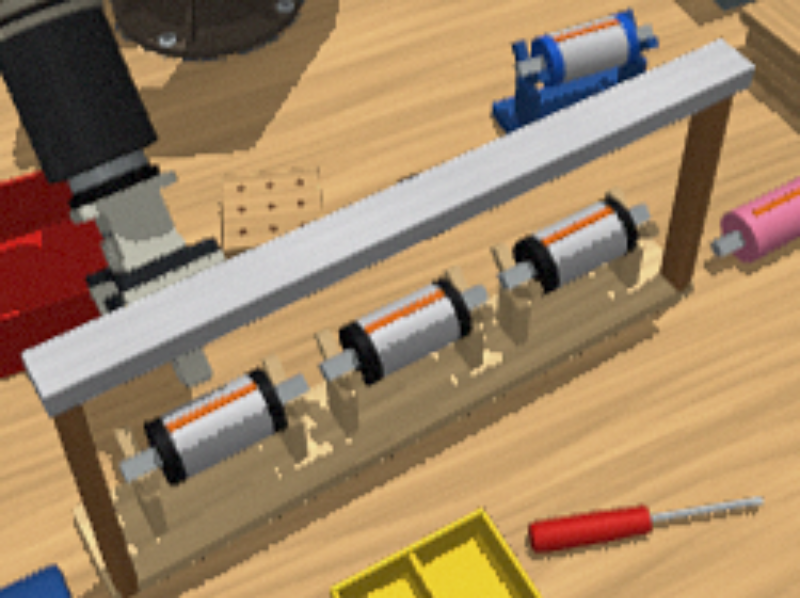

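Wrist view: closed fingertips at (277,255), just short of the berth 3 drum at (270,205), its stripe at (237,215). I'm moving to the near-upper face of the drum and pressing lightly.

Request:
servo_tool --steps '[[[-0.01, 0, 0.002, 0, 0, 0], [0, 0.006, 0, 0, 0, 0], [0, 0.002, 0, 0, 0, 0], [0, 0.002, 0, 0, 0, 0], [0, 0.001, 0, 0, 0, 0], [0, 0, 0, 0, 0, 0]]]'

```text
time_s: 6.0
tcp_pos: [0.6302, -0.2081, 0.134]
eef_rot: [-90.2, 45.1, -173.4]
contact_force: [-8.8, 1.3, 9.5]
gripper_width: 0.0004
```

```bash
python3 - <<'E'
from go import *
show(goalpose(berth(3),RACK[2],45,.044,s=-.005))
E
```

```text
time 6.0 shift [-0.0008 -0.0002 -0.0002] turn [ 0.0037  0.0002 -0.0015] F [-8.82  1.25  9.47] width 0.0004 tcp [ 0.6302 -0.2081  0.134 ] q [-18.  14. -21. -55. -21.  71.]
```

Request:
servo_tool --steps '[[[0.008, 0, 0, 0, 0, 0.07], [0.008, 0, 0, 0, 0, 0.07], [0.008, 0, 0, 0, 0, 0.07], [0.006, -0.02, 0, 0, 0, 0]]]'

```text
time_s: 6.4
tcp_pos: [0.5933, -0.2101, 0.1189]
eef_rot: [-91.3, 53.5, -174.2]
contact_force: [-1.7, -1.7, -0.4]
gripper_width: 0.0006
```

```bash
cat > shots.py <<'E'
import sys
from go import *
from plant import vision
tag=sys.argv[1]; I=[];W=[]
for k in range(4):
    d=vision.capture("scene")['img'][:,:,::-1]; I.append(cv2.resize(d[200:330,175:365],None,fx=2.1,fy=2.1,interpolation=cv2.INTER_CUBIC))
    d=vision.capture("wrist")['img'][:,:,::-1]; W.append(d[100:270,200:400])
s=readout.get_state();print(s['time_s'],s['contact_force'],s['tcp_pos'])
cv2.imwrite(f'pics/{tag}_s.png',np.vstack([np.hstack(I[:2]),np.hstack(I[2:])]))
cv2.imwrite(f'pics/{tag}_w.png',np.hstack(W))
E
python3 shots.py b3
```

```text
6.8 [-0.28740692 -0.02288225 -0.03270302] [ 0.59468371 -0.20901366  0.12183385]
```

View pics/b3_s.png

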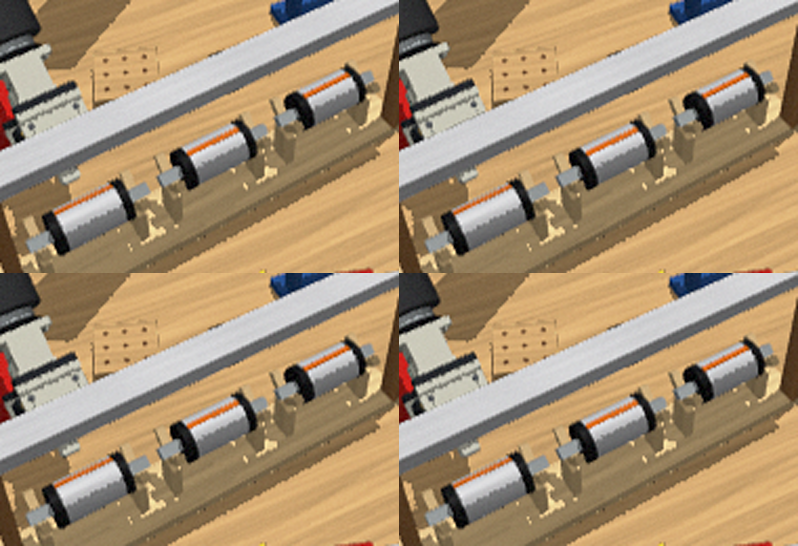

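View pics/b3_w.png

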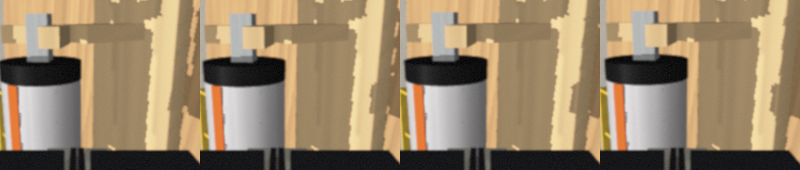

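The berth 3 stripe moved only a little towards the robot (about 15°) and stays still in all four frames. It looks like the binder, but the turn is too small, so I'll brush it again.

```bash
python3 - <<'E'
from go import *
show(goalpose(berth(3),RACK[2],45,.054,s=-.006))
E
```

```text
time 6.8 shift [-0.0341  0.0114  0.003 ] turn [ 0.0137 -0.0023 -0.1485] F [-0.29 -0.02 -0.03] width 0.0003 tcp [ 0.5947 -0.209   0.1218] q [-35.  15. -25. -82. -33. 108.]
```

Request:
servo_tool --steps '[[[-0.016, 0.003, 0.001, 0.007, 0, -0.074], [-0.016, 0.003, 0.001, 0.007, 0, -0.074], [-0.002, 0.004, 0.001, 0, 0, 0], [0, 0.005, 0, 0, 0, 0], [0, 0.004, 0, 0, 0, 0], [0, 0.003, 0, 0, 0, 0], [0, 0, 0, 0, 0, 0]]]'

```text
time_s: 7.5
tcp_pos: [0.6159, -0.2063, 0.1185]
eef_rot: [-91.3, 47.0, -174.1]
contact_force: [-4.6, 2.4, 3.1]
gripper_width: 0.0
```

```bash
python3 - <<'E'
from go import *
show(goalpose(berth(3),RACK[2],45,.044,s=-.006))
E
```

```text
time 7.5 shift [-0.0227 -0.0004  0.0031] turn [ 0.015  -0.007  -0.0356] F [-4.65  2.38  3.05] width 0.0 tcp [ 0.6159 -0.2063  0.1185] q [-24.  15. -22. -65. -25.  84.]
```

Request:
servo_tool --steps '[[[0, -0.01, 0, 0, 0, 0], [-0.005, 0, 0.001, 0.003, 0, -0.02], [-0.005, 0, 0.001, 0.003, 0, -0.02], [-0.005, 0, 0.001, 0.003, 0, -0.02], [-0.005, 0, 0.001, 0.003, 0, -0.02], [-0.005, 0, 0, 0.003, 0, -0.02], [0, 0, 0, 0, 0, -0.02], [0, 0, 0, 0, 0, 0]]]'

```text
time_s: 8.3
tcp_pos: [0.6277, -0.2095, 0.1443]
eef_rot: [-90.2, 40.2, -173.8]
contact_force: [0.0, -0.1, -0.2]
gripper_width: 0.0002
```

```bash
python3 - <<'E'
from go import *
show(goalpose(berth(3),RACK[2],40,.050,s=-.006))
E
python3 shots.py b3b
```

```text
time 8.3 shift [-0.0009  0.0036 -0.0013] turn [-0.0005 -0.0046 -0.004 ] F [ 0.04 -0.12 -0.16] width 0.0002 tcp [ 0.6277 -0.2095  0.1443] q [-12.  12. -24. -38. -19.  50.]
8.7 [-0.31683199 -0.08201793  0.43587382] [ 0.62780524 -0.20973965  0.144072  ]
```

View pics/b3b_w.png

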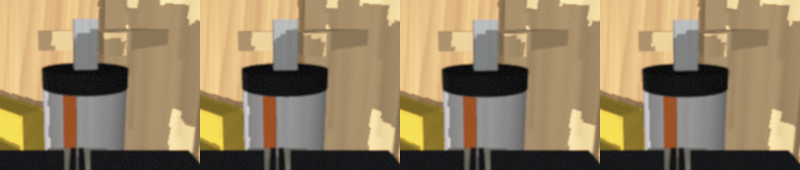

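Frames stay identical again: no coasting. The stripe has now turned about 24°. One more brush for margin, this time a pure slide.

Request:
servo_tool --steps '[[[0, 0.006, 0, 0, 0, 0], [0, 0.004, 0, 0, 0, 0], [0, 0.002, 0, 0, 0, 0], [0.004, 0, 0, 0, 0, 0], [0.004, 0, 0, 0, 0, 0], [0.004, 0, 0, 0, 0, 0], [0.004, 0, 0, 0, 0, 0], [0.001, -0.02, 0, 0, 0, 0]]]'

```text
time_s: 9.5
tcp_pos: [0.6096, -0.2113, 0.1378]
eef_rot: [-90.3, 40.1, -173.9]
contact_force: [0.1, -0.4, 0.7]
gripper_width: 0.0003
```

```bash
python3 shots.py b3c; python3 - <<'E'
from go import *
show(goalpose(berth(2),RACK[2],40,.064,s=-.006))
E
```

```text
9.9 [ 0.98650373 -0.05261265 -0.3059596 ] [ 0.6101673  -0.21115538  0.13849047]
time 9.9 shift [-0.0173 -0.0034 -0.181 ] turn [-0.0001 -0.0053 -0.0034] F [ 0.99 -0.05 -0.31] width 0.0006 tcp [ 0.6102 -0.2112  0.1385] q [-13.  12. -25. -40. -20.  53.]
```

View pics/b3c_w.png

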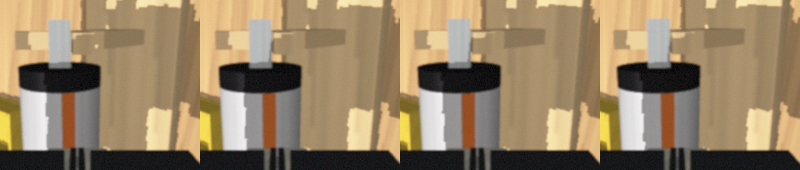

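View pics/b3c_s.png

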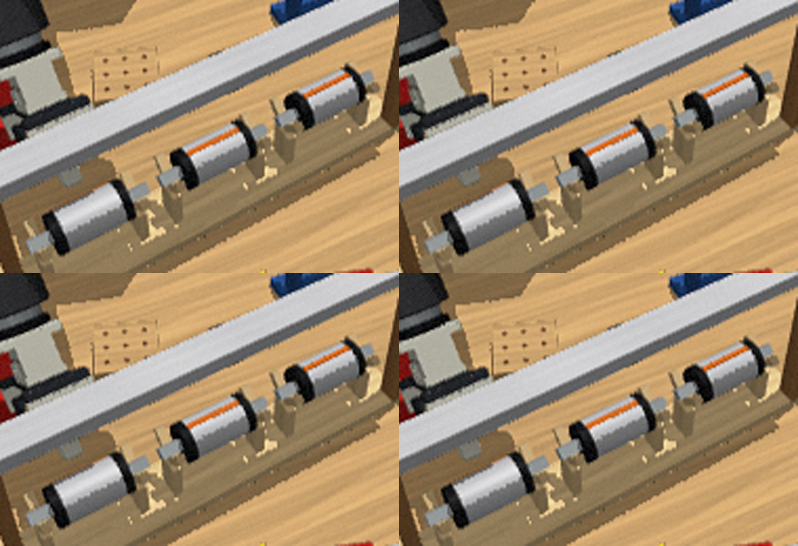

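The stripe has moved well round to the robot side and is still in every frame, so berth 3 binds. Berth 2 next.

Request:
servo_tool --steps '[[[-0.001, -0.01, -0.01, 0, 0, 0], [-0.001, 0, -0.016, 0, 0, 0], [-0.001, 0, -0.016, 0, 0, 0], [-0.001, 0, -0.016, 0, 0, 0], [-0.001, 0, -0.016, 0, 0, 0], [-0.001, 0, -0.016, 0, 0, 0], [-0.001, 0, -0.016, 0, 0, 0], [-0.001, 0, -0.016, 0, 0, 0], [-0.001, 0, -0.016, 0, 0, 0], [-0.001, 0, -0.016, 0, 0, 0], [-0.003, 0, -0.016, 0, 0, 0], [-0.004, 0.004, -0.011, 0, 0, 0], [0, 0, 0, 0, 0, 0]]]'

```text
time_s: 11.2
tcp_pos: [0.6023, -0.0648, 0.151]
eef_rot: [-93.9, 40.5, -173.9]
contact_force: [-0.7, 0.5, -0.7]
gripper_width: 0.0006
```

```bash
python3 - <<'E'
from go import *
show(goalpose(berth(2),RACK[2],40,.044,s=-.006))
E
```

```text
time 11.2 shift [-0.003   0.0226 -0.0333] turn [ 0.0627 -0.0052 -0.0096] F [-0.68  0.49 -0.73] width 0.0006 tcp [ 0.6023 -0.0648  0.151 ] q [ 12.   6. -43. -10.  -0.   5.]
```

The wrist hit its joint-5 stop here. At berth 2 a lean of 40° is marginal, so I'll use about 35°.

Request:
servo_tool --steps '[[[0, 0, 0, 0, 0, -0.03], [0, 0, 0, 0.01, 0, -0.03], [0, 0, -0.004, 0.015, 0, -0.02], [0.001, 0, -0.006, 0.015, 0, 0], [0.001, 0, -0.006, 0.015, 0, 0], [0, 0, -0.006, 0.01, 0, 0], [0, 0, -0.006, 0, 0, 0], [0, 0, -0.005, 0, 0, 0], [0, 0, 0, 0, 0, 0]]]'

```text
time_s: 12.1
tcp_pos: [0.6003, -0.0543, 0.1599]
eef_rot: [-93.3, 34.8, -173.5]
contact_force: [-0.5, -0.5, 0.4]
gripper_width: 0.0005
```

```bash
python3 - <<'E'
from go import *
show(goalpose(berth(2),RACK[2],35.5,.044,s=-.004))
E
```

```text
time 12.1 shift [-0.0023  0.0294 -0.0224] turn [ 0.0565 -0.0007  0.0121] F [-0.49 -0.49  0.38] width 0.0005 tcp [ 0.6003 -0.0543  0.1599] q [ 13.   5. -49.  17.  -1. -22.]
```

Request:
servo_tool --steps '[[[0, 0, 0, 0, 0.11, 0], [0, 0, 0, 0, 0.11, 0], [0, 0, 0, 0, 0.11, 0], [0, 0, 0, 0, 0.11, 0], [0, 0, 0, 0, 0.11, 0], [0, 0, 0, 0, 0.11, 0], [0, 0, 0, 0, 0.11, 0], [0, 0, 0, 0, 0.11, 0], [0, 0, 0, 0, 0.11, 0], [0, 0, 0, 0, 0.11, 0], [0, 0, 0, 0, 0.11, 0], [0, 0, 0, 0, 0.11, 0], [0, 0, 0, 0, 0.11, 0], [0, 0, 0, 0, 0.11, 0], [0, 0, 0, 0.06, 0.03, 0], [0, 0, 0, 0.06, 0, 0], [0, 0, 0, 0.06, 0, 0], [0, 0, 0, 0, 0, 0]]]'

```text
time_s: 13.9
tcp_pos: [0.6033, -0.0566, 0.1614]
eef_rot: [-115.1, -2.2, 98.4]
contact_force: [-0.6, -0.0, 0.1]
gripper_width: 0.0005
```

```bash
cat >> go.py <<'E'
def goalv(C,yaw,lean,t,s=0,dv=0):
    "jaw along v; s along tool z (down/near)"
    L=np.radians(lean);y=yaw
    u=np.array([np.cos(y),np.sin(y),0]);v=np.array([-np.sin(y),np.cos(y),0]);z=np.array([0,0,1.])
    Y=np.sin(L)*u-np.cos(L)*z; X=v; Z=np.cross(X,Y)
    T=np.eye(4);T[:3,:3]=np.c_[X,Y,Z];T[:3,3]=C+dv*v-Y*t+Z*s;return T
E
python3 - <<'E'
from go import *
show(goalv(berth(2),RACK[2],22,.054,s=-.006))
E
```

```text
time 13.9 shift [ 0.0255  0.0192 -0.0172] turn [0.054  0.0144 0.0488] F [-0.61 -0.02  0.1 ] width 0.0005 tcp [ 0.6033 -0.0566  0.1614] q [ 13.   7. -34.  -0. -23. -95.]
```

Request:
servo_tool --steps '[[[0.005, 0, -0.003, 0.01, 0.003, 0.01], [0.005, 0, -0.003, 0.01, 0.003, 0.01], [0.005, 0.002, -0.003, 0.01, 0.003, 0.01], [0.005, 0.005, -0.003, 0.01, 0.003, 0.01], [0.005, 0.006, -0.003, 0.01, 0.003, 0.01], [0, 0.005, -0.002, 0, 0, 0], [0, 0, 0, 0, 0, 0]]]'

```text
time_s: 14.6
tcp_pos: [0.6194, -0.0296, 0.1497]
eef_rot: [-112.1, 0.0, 96.5]
contact_force: [0.3, -0.3, -0.6]
gripper_width: 0.0003
```

```bash
python3 - <<'E'
from go import *
show(goalv(berth(2),RACK[2],22,.044,s=-.006))
E
```

```text
time 14.6 shift [ 0.0017  0.009  -0.0044] turn [ 0.0014 -0.0008 -0.0011] F [ 0.34 -0.34 -0.57] width 0.0003 tcp [ 0.6194 -0.0296  0.1497] q [  18.   10.  -36.   11.  -23. -110.]
```

Request:
servo_tool --steps '[[[0, 0.006, -0.003, 0, 0, 0], [0, 0.003, 0, 0, 0, 0], [0, 0.001, 0, 0, 0, 0], [0, 0, 0.007, 0, 0, 0], [0, 0, 0.007, 0, 0, 0], [0, -0.01, 0.007, 0, 0, 0]]]'

```text
time_s: 15.2
tcp_pos: [0.6019, -0.032, 0.1428]
eef_rot: [-112.0, 0.1, 96.4]
contact_force: [-1.1, 0.0, 0.4]
gripper_width: 0.0002
```

```bash
python3 shots.py b2; python3 - <<'E'
from go import *
show(goalv(berth(2),RACK[2],22,.044,s=-.006))
E
```

```text
15.6 [0.74272187 0.25837797 0.32430765] [ 0.60366684 -0.03143571  0.1442164 ]
time 15.6 shift [ 0.0017  0.0099 -0.0212] turn [ 0.0025 -0.0013 -0.0015] F [0.74 0.26 0.32] width 0.0003 tcp [ 0.6037 -0.0314  0.1442] q [  18.    9.  -39.   12.  -21. -112.]
```

View pics/b2_s.png

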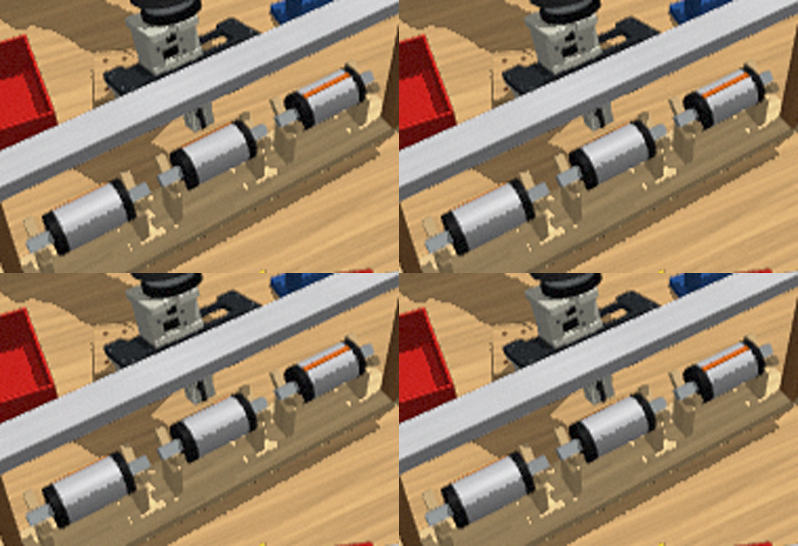

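View pics/b2_w.png

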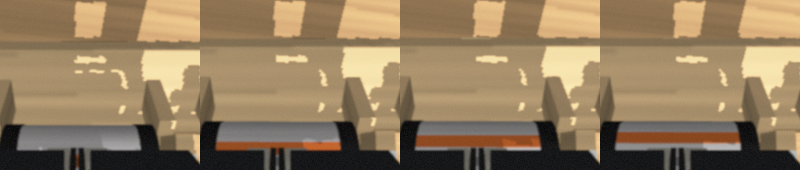

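Berth 2 keeps turning after the brush: its stripe moves from frame to frame in the wrist view. Berth 1 is next.

Request:
servo_tool --steps '[[[0.003, -0.015, 0, 0, 0, 0], [0.013, 0, -0.001, 0, 0, 0], [0.013, 0, -0.001, 0, 0, 0], [0.013, 0, -0.001, 0, 0, 0], [0.013, 0, -0.001, 0, 0, 0], [0.013, 0, -0.001, 0, 0, 0], [0.013, 0, -0.001, 0, 0, 0], [0.013, 0, -0.001, 0, 0, 0], [0.013, 0, -0.001, 0, 0, 0], [0.013, 0, -0.001, 0, 0, 0], [0.013, 0, -0.001, 0, 0, 0], [0.013, 0, -0.001, 0, 0, 0], [0.013, 0, -0.003, 0, 0, 0], [0.013, 0.005, -0.003, 0, 0, 0], [0.01, 0.008, -0.003, 0, 0, 0], [0, 0, 0, 0, 0, 0]]]'

```text
time_s: 17.2
tcp_pos: [0.6009, 0.1522, 0.1525]
eef_rot: [-112.1, 0.1, 96.5]
contact_force: [-0.9, 0.3, 0.1]
gripper_width: 0.0004
```

```bash
python3 - <<'E'
from go import *
show(goalv(berth(1),RACK[2],22,.044,s=-.008))
E
```

```text
time 17.2 shift [-0.0011  0.0107 -0.0032] turn [ 0.0014  0.     -0.0017] F [-0.9   0.26  0.1 ] width 0.0004 tcp [0.6009 0.1522 0.1525] q [  36.    9.  -43.   31.  -21. -147.]
```

Request:
servo_tool --steps '[[[0, 0.006, -0.003, 0, 0, 0], [0, 0.004, 0, 0, 0, 0], [0, 0.0015, 0, 0, 0, 0], [0, 0, 0.007, 0, 0, 0], [0, 0, 0.007, 0, 0, 0], [0, -0.01, 0.007, 0, 0, 0]]]'

```text
time_s: 17.8
tcp_pos: [0.5833, 0.1483, 0.1439]
eef_rot: [-112.0, 0.1, 96.4]
contact_force: [-0.4, -0.3, -0.5]
gripper_width: 0.0006
```

```bash
python3 shots.py b1; python3 - <<'E'
from go import *
show(goalv(berth(1),RACK[2],22,.044,s=-.006))
E
```

```text
18.2 [ 0.00217175 -0.41865797 -0.78391288] [0.58489583 0.1497101  0.14537324]
time 18.2 shift [-0.0004  0.0102 -0.0189] turn [ 0.0026 -0.0014 -0.0014] F [ 0.   -0.42 -0.78] width 0.0003 tcp [0.5849 0.1497 0.1454] q [  36.    8.  -47.   35.  -19. -151.]
```

View pics/b1_s.png

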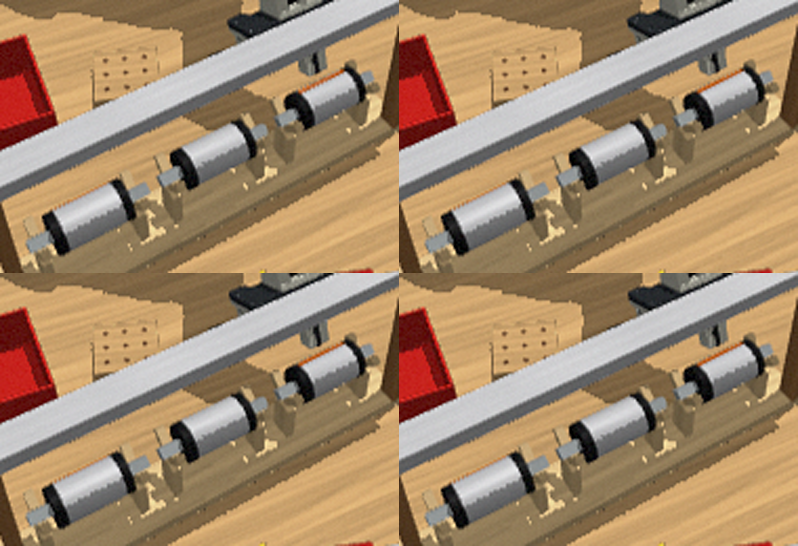

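View pics/b1_w.png

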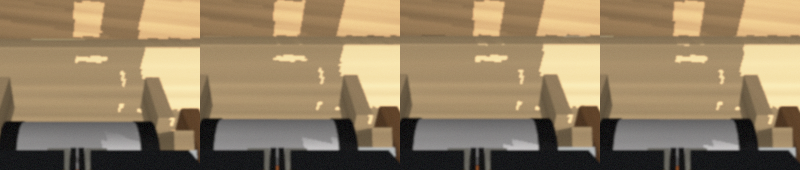

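Berth 1 turned, but it does not seem to coast. That makes two candidates, so I'm brushing berth 1 again, in the other direction and faster.

Request:
servo_tool --steps '[[[0, 0, -0.006, 0, 0, 0], [0, 0.007, 0, 0, 0, 0], [0, 0.003, 0, 0, 0, 0], [0, 0.0015, 0, 0, 0, 0], [0, 0, 0, 0, 0, 0]]]'

```text
time_s: 18.7
tcp_pos: [0.5956, 0.1509, 0.1382]
eef_rot: [-112.3, 0.0, 96.4]
contact_force: [-3.1, -0.9, 8.3]
gripper_width: 0.0004
```

```bash
python3 - <<'E'
from go import *
show(goalv(berth(1),RACK[2],22,.044,s=.0))
E
```

```text
time 18.7 shift [-0.0004 -0.0005 -0.0056] turn [ 0.0045 -0.0014 -0.0012] F [-3.13 -0.86  8.26] width 0.0004 tcp [0.5956 0.1509 0.1382] q [  35.    9.  -46.   37.  -18. -152.]
```

Request:
servo_tool --steps '[[[0, 0, -0.008, 0, 0, 0], [0, -0.002, -0.008, 0, 0, 0], [0, -0.015, -0.003, 0, 0, 0]]]'

```text
time_s: 19.0
tcp_pos: [0.6058, 0.1515, 0.1586]
eef_rot: [-112.0, 0.1, 96.4]
contact_force: [0.6, -0.8, -0.3]
gripper_width: 0.0007
```

```bash
python3 shots.py b1b; python3 - <<'E'
from go import *
show(goalv(berth(1),RACK[2],22,.044,s=.0))
E
```

```text
19.4 [-0.56301369  0.6409706   0.33384713] [0.60530949 0.15154059 0.1589615 ]
time 19.4 shift [0.0001 0.0151 0.0112] turn [ 0.0013 -0.0012 -0.0022] F [-0.56  0.64  0.33] width 0.0003 tcp [0.6053 0.1515 0.159 ] q [  36.    9.  -42.   29.  -23. -145.]
```

View pics/b1b_s.png

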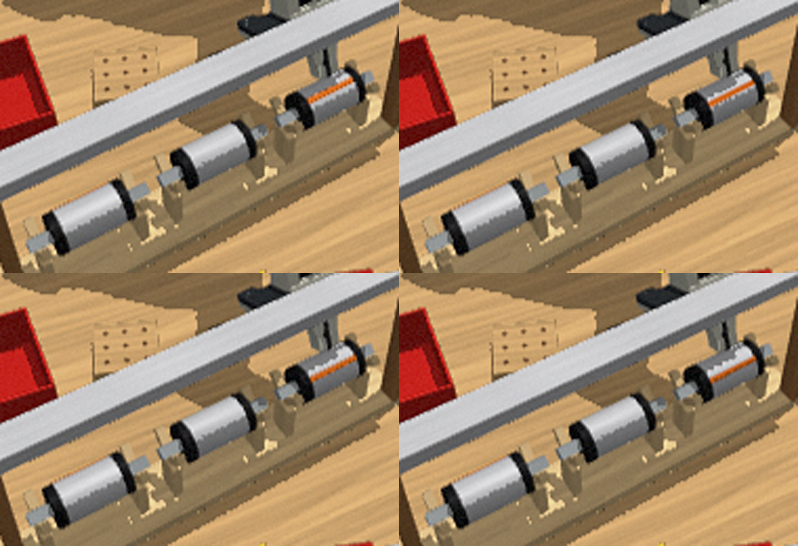

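View pics/b1b_w.png

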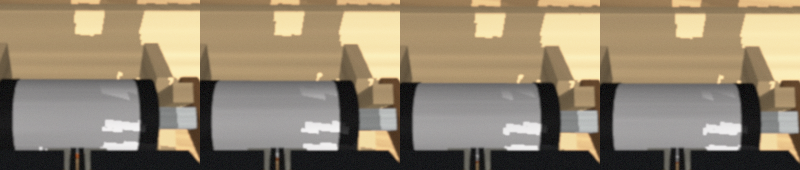

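```bash
python3 - <<'E'
import cv2,numpy as np
from plant import vision
d=vision.capture("scene")['img'][:,:,::-1]; L=cv2.resize(d[200:330,175:365],None,fx=2.1,fy=2.1,interpolation=cv2.INTER_CUBIC)
a=cv2.imread('pics/b1b_s.png');b=cv2.imread('pics/b1_s.png')
def tiles(a): 
    h,w=a.shape[0]//2,a.shape[1]//2
    return [a[i*h+55:i*h+140,j*w+270:j*w+390] for i in(0,1) for j in (0,1)]
rows=[np.hstack(tiles(b)+[0*tiles(b)[0]]),np.hstack(tiles(a)+[L[55:140,270:390]])]
cv2.imwrite('pics/cmp.png',cv2.resize(np.vstack(rows),None,fx=1.3,fy=1.3))
def st(im):
    h=cv2.cvtColor(im,cv2.COLOR_BGR2HSV);m=(h[...,0]>5)&(h[...,0]<16)&(h[...,1]>190)&(h[...,2]>150);ys,xs=np.nonzero(m)
    return (len(ys),ys.mean().round(1),xs.mean().round(1)) if len(ys) else 0
for t in (b,a): print([st(x) for x in tiles(t)]);
print(st(L[55:140,270:390]))
E
```

```text
[(46, np.float64(24.6), np.float64(53.4)), (82, np.float64(27.0), np.float64(46.8)), (83, np.float64(26.9), np.float64(47.2)), (84, np.float64(26.6), np.float64(47.6))]
[(183, np.float64(35.6), np.float64(58.9)), (152, np.float64(38.3), np.float64(61.3)), (173, np.float64(40.4), np.float64(62.8)), (136, np.float64(41.8), np.float64(62.2))]
(127, np.float64(42.0), np.float64(62.0))
```

View pics/cmp.png

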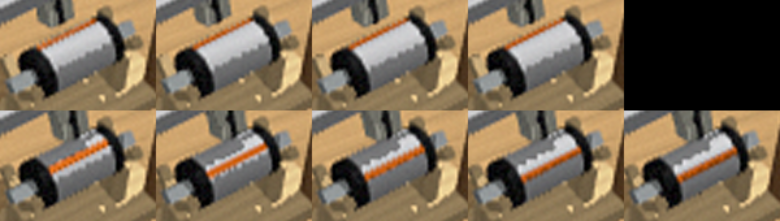

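```bash
python3 - <<'E'
from go import *
def st(im):
    h=cv2.cvtColor(im,cv2.COLOR_BGR2HSV);m=(h[...,0]>5)&(h[...,0]<16)&(h[...,1]>190)&(h[...,2]>150);ys,xs=np.nonzero(m)
    return (len(ys),ys.mean().round(1),xs.mean().round(1)) if len(ys) else 0
a=cv2.imread('pics/b2_s.png'); print('initial b1',st(a[55:140,270:390]))
for deg in (-60,-40,-30,-20,-10,0,10,20,30,40,50,60):
    p=np.radians(deg); uv=proj('scene',toW(RACK,[[.027*np.sin(p),.18,.1+.027*np.cos(p)]]))[0]
    print(deg,((uv-[175,200])*2.1-[270,55]).round(1))
show(goalv(berth(3),RACK[2],22,.054,s=.006))
E
```

```text
initial b1 (156, np.float64(29.9), np.float64(56.6))
-60 [43.4 24.6]
-40 [46.4 23.9]
-30 [48.2 24.4]
-20 [50.2 25.4]
-10 [52.2 26.9]
0 [54.3 28.8]
10 [56.4 31.2]
20 [58.4 34. ]
30 [60.1 36.9]
40 [61.7 40.1]
50 [63.  43.3]
60 [63.9 46.4]
time 19.45 shift [-0.36    0.0059  0.0168] turn [ 0.0014 -0.0012 -0.0021] F [ 0.77  0.58 -0.11] width 0.0004 tcp [0.6054 0.1516 0.1591] q [  36.    9.  -42.   29.  -23. -145.]
```

Berth 1 coasts. Its stripe eases from about 30° to 46° over 0.4 s, a net turn of about 0.7 rad, so it runs free. I'll repeat this same brush on berth 3 for a like-for-like check.

Request:
servo_tool --steps '[[[-0.018, -0.005, 0.001, 0, 0, 0], [-0.018, 0, 0.001, 0, 0, 0], [-0.018, 0, 0.001, 0, 0, 0], [-0.018, 0, 0.001, 0, 0, 0], [-0.018, 0, 0.001, 0, 0, 0], [-0.018, 0, 0.001, 0, 0, 0], [-0.018, 0, 0.001, 0, 0, 0], [-0.018, 0, 0.001, 0, 0, 0], [-0.018, 0, 0.001, 0, 0, 0], [-0.018, 0, 0.001, 0, 0, 0], [-0.018, 0, 0.001, 0, 0, 0], [-0.018, 0, 0.001, 0, 0, 0], [-0.018, 0, 0.001, 0, 0, 0], [-0.018, 0, 0.001, 0, 0, 0], [-0.018, 0, 0.001, 0, 0, 0], [-0.018, 0, 0.001, 0, 0, 0], [-0.018, 0, 0.001, 0, 0, 0], [-0.018, 0.002, 0, 0, 0, 0], [-0.018, 0.003, 0, 0, 0, 0], [-0.018, 0.003, 0, 0, 0, 0]]]'

```text
time_s: 21.45
tcp_pos: [0.6313, -0.2084, 0.1503]
eef_rot: [-112.1, 0.1, 96.4]
contact_force: [0.8, 0.6, 0.5]
gripper_width: 0.0002
```

```bash
python3 - <<'E'
from go import *
show(goalv(berth(3),RACK[2],22,.044,s=.006))
E
```

```text
time 21.45 shift [ 0.0006  0.0127 -0.0001] turn [ 0.0016 -0.0016 -0.0016] F [0.77 0.63 0.52] width 0.0002 tcp [ 0.6313 -0.2084  0.1503] q [ -4.  15. -22.  -7. -32. -74.]
```

Request:
servo_tool --steps '[[[0, 0, -0.007, 0, 0, 0], [0, 0.007, -0.007, 0, 0, 0], [0, 0.005, 0, 0, 0, 0], [0, 0.002, 0, 0, 0, 0], [0, 0, 0.008, 0, 0, 0], [0, -0.002, 0.008, 0, 0, 0], [0, -0.02, 0, 0, 0, 0]]]'

```text
time_s: 22.15
tcp_pos: [0.6241, -0.2069, 0.1541]
eef_rot: [-111.8, -0.1, 96.5]
contact_force: [-0.0, -0.2, -0.2]
gripper_width: 0.0005
```

```bash
sed -i 's/d\[100:270,200:400\]/d[60:270,180:380]/' shots.py; python3 shots.py b3d; python3 - <<'E'
from go import *
show(goalv(berth(3),RACK[2],22,.044,s=.006))
E
```

```text
22.55 [ 0.44580187 -0.95676248  0.45971391] [ 0.62643888 -0.20777119  0.1566358 ]
time 22.55 shift [-0.0005  0.0204 -0.0022] turn [ 0.0011 -0.0013 -0.0012] F [ 0.45 -0.96  0.46] width 0.0002 tcp [ 0.6264 -0.2078  0.1566] q [ -4.  14. -22.  -7. -32. -75.]
```

View pics/b3d_s.png

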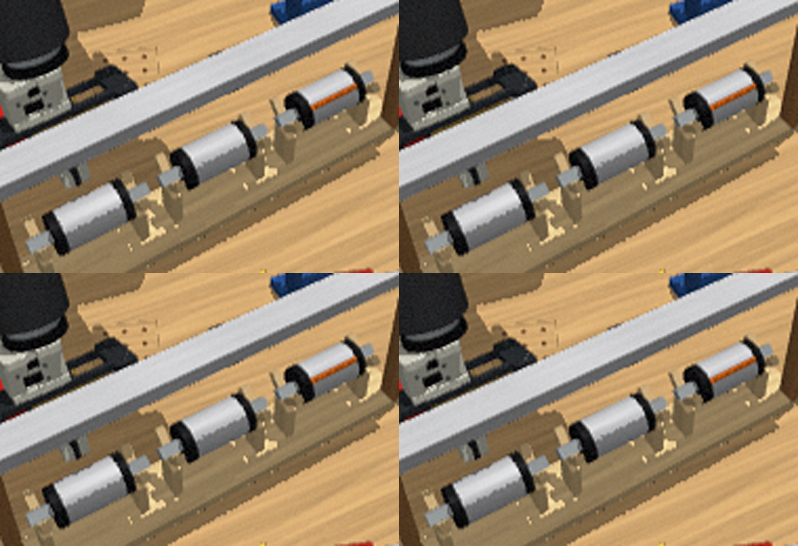

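View pics/b3d_w.png

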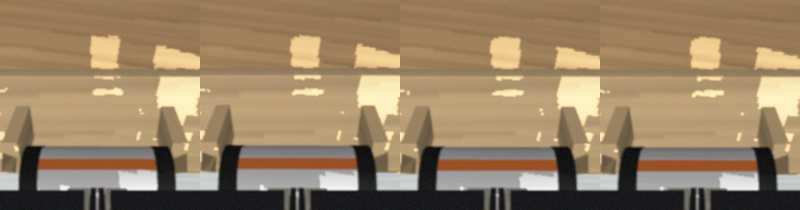

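Berth 3's stripe turned further and stands still in all frames, in the same test that berths 1 and 2 coasted through. Berth 3 is the binder: three black-capped candidates at (218,303), (277,272) and (330,245) in the scene picture, and it is the one at (218,303). I'm re-orienting to grasp it.

Request:
servo_tool --steps '[[[0, -0.015, 0, -0.06, 0, 0], [0, -0.02, 0, -0.06, 0, 0], [0, 0, 0, -0.06, 0, 0], [0, 0, 0, -0.07, 0, 0], [0, 0, 0, -0.07, 0, 0]]]' --jaw 0

```text
time_s: 23.05
tcp_pos: [0.6121, -0.2092, 0.1891]
eef_rot: [-130.6, 0.1, 96.5]
contact_force: [-1.6, -0.2, -0.9]
gripper_width: 0.0349
```

Request:
servo_tool --steps '[[[0, 0, 0, 0, -0.12, 0], [0, 0, 0, 0, -0.12, 0], [0, 0, 0, 0, -0.12, 0], [0, 0, 0, 0, -0.12, 0], [0, 0, 0, 0, -0.12, 0], [0, 0, 0, 0, -0.12, 0], [0, 0, 0, 0, -0.12, 0], [0, 0, 0, 0, -0.12, 0], [0, 0, 0, 0, -0.12, 0], [0, 0, 0, 0, -0.12, 0], [0, 0, 0, 0, -0.12, 0], [0, 0, 0, 0, -0.12, 0], [0, 0, 0, 0, -0.13, 0], [0, 0, 0, 0, 0, 0]]]'

```text
time_s: 24.45
tcp_pos: [0.6124, -0.2095, 0.1888]
eef_rot: [-89.9, 40.4, -173.4]
contact_force: [0.1, 0.7, 0.1]
gripper_width: 0.0876
```

```bash
python3 - <<'E'
from go import *
from plant import vision
show(goalpose(berth(3),RACK[2],40,.085))
show(goalpose(berth(3),RACK[2],40,-.002))
d=vision.capture("wrist")['img']; cv2.imwrite('pics/w5.png',d[:,:,::-1])
E
```

```text
time 24.45 shift [0.0221 0.0124 0.0004] turn [-0.0017  0.0002 -0.0073] F [0.09 0.74 0.15] width 0.0876 tcp [ 0.6124 -0.2095  0.1888] q [-10.   7. -25. -31. -21.  42.]
time 24.45 shift [0.0227 0.0994 0.0003] turn [-0.0017  0.0002 -0.0073] F [0.09 0.74 0.15] width 0.0876 tcp [ 0.6124 -0.2095  0.1888] q [-10.   7. -25. -31. -21.  42.]
```

View pics/w5.png

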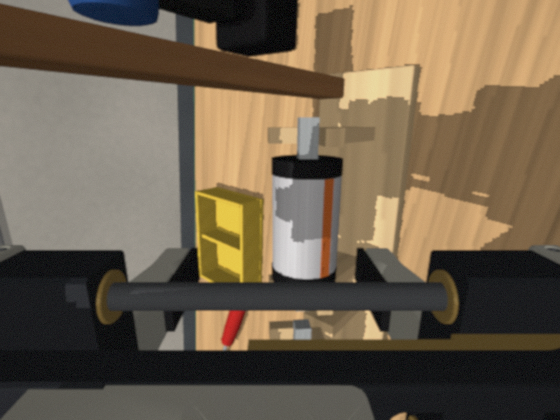

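Request:
servo_tool --steps '[[[0.008, 0, 0, 0, 0, 0], [0.008, 0, 0, 0, 0, 0], [0.007, 0.004, 0, -0.002, 0, -0.007], [0, 0.016, 0, 0, 0, 0], [0, 0.016, 0, 0, 0, 0], [0, 0.016, 0, 0, 0, 0], [0, 0.016, 0, 0, 0, 0], [0, 0.016, 0, 0, 0, 0], [0, 0.012, 0, 0, 0, 0], [0, 0.004, 0, 0, 0, 0], [0, 0, 0, 0, 0, 0]]]'

```text
time_s: 25.6
tcp_pos: [0.6588, -0.2043, 0.0972]
eef_rot: [-90.1, 40.0, -173.6]
contact_force: [-0.4, -0.1, -0.0]
gripper_width: 0.088
```

```bash
python3 - <<'E'
from go import *
show(goalpose(berth(3),RACK[2],40,-.002))
E
```

```text
time 25.6 shift [-0.0012 -0.0007  0.0003] turn [ 0.0003 -0.0023  0.0001] F [-0.43 -0.14 -0.03] width 0.088 tcp [ 0.6588 -0.2043  0.0972] q [-12.  18. -21. -44. -17.  57.]
```

Well placed (within 1.2 mm). Closing the jaws.

Request:
servo_tool --steps '[[[-0.001, 0, 0, 0, 0, 0], [0, 0, 0, 0, 0, 0], [0, 0, 0, 0, 0, 0], [0, 0, 0, 0, 0, 0], [0, 0, 0, 0, 0, 0], [0, 0, 0, 0, 0, 0]]]' --jaw 255 --grip_force 30

```text
time_s: 26.2
tcp_pos: [0.6594, -0.2041, 0.0987]
eef_rot: [-90.1, 40.1, -173.6]
contact_force: [-4.5, 0.1, 3.1]
gripper_width: 0.0532
```

Request:
servo_tool --steps '[[[-0.001, -0.005, 0, 0, 0, 0], [-0.002, -0.008, 0, 0, 0, 0], [-0.002, -0.008, 0, 0, 0, 0], [-0.002, -0.01, 0, 0, 0, 0], [0, -0.015, 0, 0, 0, 0], [0, -0.02, 0, 0, 0, 0], [0, -0.02, 0, 0, 0, 0], [0, -0.02, 0, 0, 0, 0], [0, -0.02, 0, 0, 0, 0], [0, -0.015, 0, 0, 0, 0]]]'

```text
time_s: 27.2
tcp_pos: [0.5736, -0.2139, 0.2129]
eef_rot: [-90.0, 40.1, -173.5]
contact_force: [0.1, 0.1, -3.7]
gripper_width: 0.0534
```

```bash
python3 - <<'E'
from go import *
from plant import vision
show(goalpose(np.array([.376,-.318,.19]),0.,0,0))
d=vision.capture("wrist")['img']; cv2.imwrite('pics/w6.png',d[:,:,::-1])
d=vision.capture("scene")['img']; cv2.imwrite('pics/sc6.png',d[:,:,::-1])
E
```

```text
time 27.2 shift [ 0.1739 -0.1166  0.0812] turn [ 0.0402  0.1083 -0.6996] F [ 0.06  0.09 -3.73] width 0.0534 tcp [ 0.5736 -0.2139  0.2129] q [-11.   3. -27. -29. -24.  41.]
```

View pics/sc6.png

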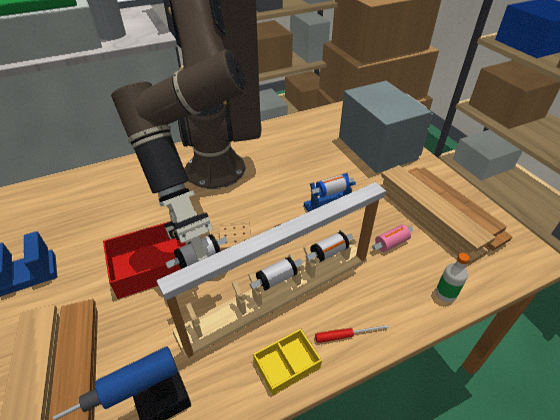

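Berth 3 is empty and its roller is in the jaws, at about (197,250). On to the bin.

Request:
servo_tool --steps '[[[0.0145, -0.01, 0.007, 0, 0, 0], [0.0145, -0.01, 0.007, 0, 0, 0], [0.0145, -0.01, 0.007, 0, 0, 0], [0.0145, -0.01, 0.007, 0, 0, 0], [0.0145, -0.01, 0.007, 0, 0, 0], [0.0145, -0.01, 0.007, 0, 0, 0], [0.0145, -0.01, 0.007, 0, 0, 0], [0.0145, -0.01, 0.007, 0, 0, 0], [0.0145, -0.01, 0.007, 0, 0, 0], [0.0145, -0.01, 0.007, 0, 0, 0], [0.0145, -0.01, 0.007, 0, 0, 0], [0.0145, -0.006, 0.004, 0, 0, 0]]]'

```text
time_s: 28.5
tcp_pos: [0.377, -0.3189, 0.1879]
eef_rot: [-90.0, 40.1, -173.5]
contact_force: [0.1, -1.3, -5.2]
gripper_width: 0.0534
```

Request:
servo_tool --steps '[[[0, 0, 0, 0, 0, -0.1], [0, 0, 0, 0, 0, -0.1], [0, 0, 0, 0, 0, -0.1], [0, 0, 0, 0, 0, -0.1], [0, 0, 0, 0, 0, -0.1], [0, 0, 0, 0, 0, -0.1], [0, 0, 0, 0, 0, -0.1], [0, 0, 0, 0, 0.05, 0], [0, 0, 0, 0, 0.06, 0], [0, 0, 0, 0, 0, 0]]]'

```text
time_s: 29.5
tcp_pos: [0.3783, -0.3175, 0.1873]
eef_rot: [-90.1, -0.0, -179.9]
contact_force: [-0.6, -0.6, -4.8]
gripper_width: 0.0531
```

```bash
python3 - <<'E'
from go import *
show(goalpose(np.array([.376,-.318,.062]),0.,0,0))
E
```

```text
time 29.5 shift [0.0022 0.1253 0.0007] turn [0.0015 0.0024 0.0005] F [-0.62 -0.63 -4.82] width 0.0531 tcp [ 0.3783 -0.3175  0.1873] q [-17.   6. -26.  -0. -58.  17.]
```

Request:
servo_tool --steps '[[[0, 0.02, 0, 0, 0, 0], [0, 0.02, 0, 0, 0, 0], [0, 0.02, 0, 0, 0, 0], [0, 0.02, 0, 0, 0, 0], [0, 0.02, 0, 0, 0, 0], [0, 0.015, 0, 0, 0, 0], [0, 0.008, 0, 0, 0, 0], [0, 0, 0, 0, 0, 0]]]'

```text
time_s: 30.3
tcp_pos: [0.3771, -0.3176, 0.064]
eef_rot: [-90.1, -0.1, -179.8]
contact_force: [0.1, -0.1, -3.3]
gripper_width: 0.0535
```

Request:
servo_tool --steps '[[[0, 0, 0, 0, 0, 0], [0, 0, 0, 0, 0, 0], [0, 0, 0, 0, 0, 0], [0, 0, 0, 0, 0, 0], [0, -0.02, 0, 0, 0, 0], [0, -0.03, 0, 0, 0, 0], [0, -0.03, 0, 0, 0, 0], [0, -0.03, 0, 0, 0, 0], [0, -0.03, 0, 0, 0, 0], [0, -0.03, 0, 0, 0, 0]]]' --jaw 46

```text
time_s: 31.3
tcp_pos: [0.3775, -0.3178, 0.2366]
eef_rot: [-90.0, 0.0, -179.8]
contact_force: [1.3, -0.8, -0.6]
gripper_width: 0.0716
```

```bash
cat >> fitall.py <<'E'
E
python3 - <<'E'
from go import *
from plant import vision, spotter
d=vision.capture("wrist")['img']; 
d2=vision.capture("side")['img']; cv2.imwrite('pics/si7.png',d2[:,:,::-1]); cv2.imwrite('pics/w7.png',d[:,:,::-1])
show(goalpose(np.array([.387,.302,.2]),-.007,0,0))
print([(x['uv'],round(x['conf'],2)) for x in spotter.search_frame('side','roller_a_center')],[(x['uv'],round(x['conf'],2)) for x in spotter.search_frame('side','roller_spare_center')])
E
```

```text
time 31.4 shift [-0.0095  0.0379 -0.6211] turn [-0.0028  0.0108 -0.0065] F [ 0.78 -0.19  0.33] width 0.0721 tcp [ 0.3796 -0.319   0.2396] q [-17.   3. -22.   0. -64.  17.]
[([249.0, 194.7], 0.97), ([173.0, 314.0], 0.83), ([284.8, 261.9], 0.46)] [([269.7, 314.9], 0.79), ([221.5, 239.2], 0.5)]
```

View pics/si7.png

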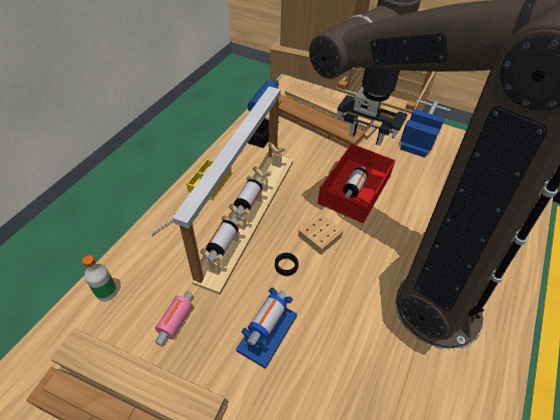

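View pics/w7.png

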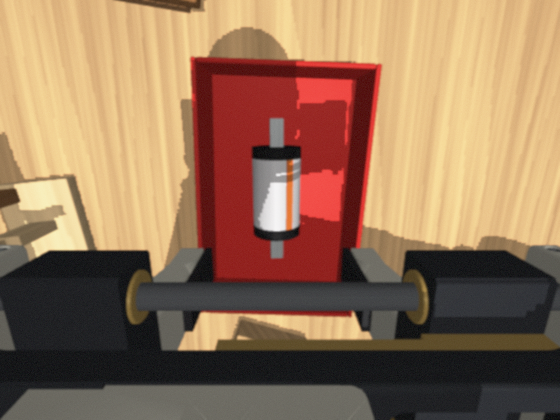

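The binder lies in the bin at side (356,183), wrist (277,190). Now over to the cradle, swinging out to keep within reach.

Request:
servo_tool --steps '[[[-0.02, 0, -0.025, 0, 0, 0], [-0.02, 0, -0.03, 0, 0, 0], [-0.02, 0, -0.033, 0, 0, 0], [-0.01, 0, -0.033, 0, 0, 0], [0, 0, -0.033, 0, 0, 0], [0, 0, -0.033, 0, 0, 0], [0, 0, -0.033, 0, 0, 0], [0, 0, -0.033, 0, 0, 0], [0, 0, -0.033, 0, 0, 0], [0, 0, -0.033, 0, 0, 0], [0, 0, -0.033, 0, 0, 0], [0, 0, -0.033, 0, 0, 0], [0, 0, -0.033, 0, 0, 0], [0, 0, -0.033, 0, 0, 0], [0.005, 0, -0.033, 0, 0, 0], [0.01, 0, -0.033, 0, 0, 0], [0.015, 0, -0.033, 0, 0, 0], [0.015, 0, -0.03, 0, 0, 0], [0.015, 0, -0.02, 0, 0, 0], [0, 0, 0, 0, 0, 0]]]' --jaw 0

```text
time_s: 33.5
tcp_pos: [0.3842, 0.2837, 0.2342]
eef_rot: [-90.0, -0.1, -179.7]
contact_force: [0.2, -0.2, -0.3]
gripper_width: 0.0872
```

```bash
python3 - <<'E'
from go import *
from plant import vision, spotter
show(goalpose(np.array([.387,.302,.1]),-.007,0,-.002))
d=vision.capture("wrist")['img']; cv2.imwrite('pics/w8.png',d[:,:,::-1])
s=readout.get_state();T=tool(s['tcp_pos'],s['eef_rot']);print(s['tcp_pos'].tolist(),s['eef_rot'].tolist())
p=[.387,.302,-.007]
im=d[:,:,::-1].copy()
for y in (-.05,.05):
    th=np.linspace(0,2*np.pi,40);q=projw(T,toW(p,np.c_[.027*np.cos(th),0*th+y,.1+.027*np.sin(th)]));cv2.polylines(im,[np.round(q).astype(int)],True,(0,255,255),1)
q=projw(T,toW(p,[[0,-.08,.1],[0,.08,.1]]));cv2.line(im,*[tuple(int(v) for v in x) for x in q],(0,255,0),1)
cv2.imwrite('pics/w8o.png',cv2.resize(im[20:290,140:420],None,fx=2.2,fy=2.2))
for x in spotter.silhouettes('wrist','roller_spare_center'): 
    m=x['region'];ys,xs=np.nonzero(m);print(x['conf'],x['uv'],xs.min(),xs.max(),ys.min(),ys.max())
E
```

```text
time 33.5 shift [-0.0031  0.1362 -0.0183] turn [-0.0002  0.0127  0.002 ] F [ 0.22 -0.22 -0.31] width 0.0872 tcp [0.3842 0.2837 0.2342] q [ 60.   2. -24.  -0. -64. -60.]
[0.38476283105242515, 0.28275778556435144, 0.23429896373343687] [-89.975742924159, -0.1160823880472216, -179.6873189811873]
0.65 [69.2, 98.3] 0 130 0 193
0.62 [277.3, 219.3] 245 306 138 281
0.42 [16.2, 72.9] 0 46 0 116
```

View pics/w8o.png

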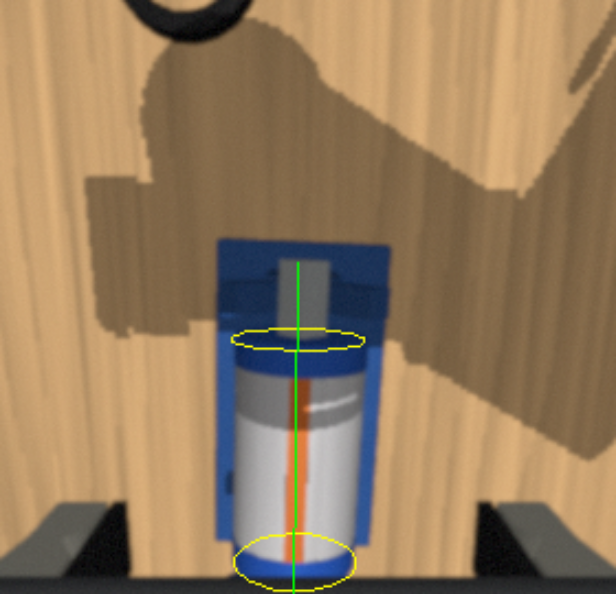

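The spare is confirmed by its blue caps, at wrist (277,219), within about 2 mm of the fit. I'll pick it with the same 40° lean I'll place it with, so the square axle stays edge-down.

Request:
servo_tool --steps '[[[0, 0, -0.003, 0, 0.004, 0.087], [0, 0, -0.003, 0, 0.004, 0.087], [0, 0, -0.003, 0, 0, 0.087], [0, 0, -0.003, 0, 0, 0.087], [0, 0, -0.003, 0, 0, 0.087], [0, 0, -0.003, 0, 0, 0.087], [0, 0, 0, 0, 0, 0.087], [0, 0, 0, 0, 0, 0.087], [0, 0, 0, 0, 0, 0]]]'

```text
time_s: 34.5
tcp_pos: [0.3896, 0.3129, 0.2527]
eef_rot: [-89.2, 38.9, 179.7]
contact_force: [0.0, -1.2, -0.6]
gripper_width: 0.0879
```

```bash
python3 - <<'E'
from go import *
show(goalpose(np.array([.387,.302,.1]),-.02,40,.085))
show(goalpose(np.array([.387,.302,.1]),-.02,40,-.002))
E
```

```text
time 34.5 shift [0.0994 0.0324 0.0097] turn [-0.0047  0.0114  0.0194] F [ 0.03 -1.25 -0.56] width 0.0879 tcp [0.3896 0.3129 0.2527] q [  80.   -7.  -58.   56.  -48. -123.]
time 34.5 shift [0.0977 0.1194 0.0093] turn [-0.0047  0.0114  0.0194] F [ 0.03 -1.25 -0.56] width 0.0879 tcp [0.3896 0.3129 0.2527] q [  80.   -7.  -58.   56.  -48. -123.]
```

Request:
servo_tool --steps '[[[0.006, 0.006, 0, 0, 0.001, -0.007], [0.01, 0.008, 0.001, -0.001, 0.001, -0.007], [0.01, 0.008, 0.001, -0.001, 0.001, -0.007], [0.01, 0.008, 0.001, -0.001, 0.001, -0.007], [0.01, 0.008, 0.001, -0.001, 0.001, -0.007], [0.01, 0.006, 0.001, -0.001, 0.001, -0.007], [0.01, 0.004, 0.001, 0, 0.001, -0.007], [0.01, 0.002, 0.001, 0, 0.001, 0], [0.01, 0.002, 0.001, 0, 0.001, 0], [0, 0, 0, 0, 0, 0]]]'

```text
time_s: 35.5
tcp_pos: [0.3571, 0.3318, 0.194]
eef_rot: [-87.8, 33.7, 178.9]
contact_force: [-0.0, -0.6, -0.0]
gripper_width: 0.0874
```

```bash
python3 - <<'E'
from go import *
show(goalpose(np.array([.387,.302,.1]),-.02,36,.06))
show(goalpose(np.array([.387,.302,.1]),-.02,36,-.002))
E
```

```text
time 35.5 shift [0.0292 0.0363 0.0279] turn [-0.037   0.002   0.0409] F [-0.04 -0.62 -0.01] width 0.0874 tcp [0.3571 0.3318 0.194 ] q [  84.   -1.  -58.   51.  -46. -127.]
time 35.5 shift [0.0266 0.0982 0.0256] turn [-0.037   0.002   0.0409] F [-0.04 -0.62 -0.01] width 0.0874 tcp [0.3571 0.3318 0.194 ] q [  84.   -1.  -58.   51.  -46. -127.]
```

Joint 3 is at its stop here. I'll fit a quick kinematic model from the logged poses to choose a reachable lean.

```bash
cat > kin.py <<'E'
from go import *
D=[([.1901,-.6472,.2426],[-90,-.1,106.37],[-57.12,20.59,.63,0,-70.14,-16.51]),
([.4784,-.2329,.2982],[-90.36,44.17,-173.73],[-21.43,-10.03,-26.86,-32.93,-37.31,47.94]),
([.6162,-.2076,.1347],[-90.2,45.1,-173.3],[-19,13,-22,-56,-22,72]),
([.6023,-.0648,.151],[-93.9,40.5,-173.9],[12,6,-43,-10,0,5]),
([.6033,-.0566,.1614],[-115.1,-2.2,98.4],[13,7,-34,0,-23,-95]),
([.6194,-.0296,.1497],[-112.1,0,96.5],[18,10,-36,11,-23,-110]),
([.6009,.1522,.1525],[-112.1,.1,96.5],[36,9,-43,31,-21,-147]),
([.6588,-.2043,.0972],[-90.1,40,-173.6],[-12,18,-21,-44,-17,57]),
([.3783,-.3175,.1873],[-90.1,0,-179.9],[-17,6,-26,0,-58,17]),
([.3842,.2837,.2342],[-90,-.1,-179.7],[60,2,-24,0,-64,-60]),
([.3896,.3129,.2527],[-89.2,38.9,179.7],[80,-7,-58,56,-48,-123]),
([.3571,.3318,.194],[-87.8,33.7,178.9],[84,-1,-58,51,-46,-127])]
def fk(q,p):
    d,h,x0,a2,a3,e,l=p; q1,q2,q3,q4,q5,q6=np.radians(q)
    R=lambda ax,a:Rot.from_euler(ax,a).as_matrix()
    fa=q2-q3
    P=np.array([x0+a2*np.sin(q2),d,h+a2*np.cos(q2)])
    F=R('y',fa); P=P+F@np.array([a3,0,e])
    W=F@R('x',S4*q4)@R('y',-q5)@R('x',S6*q6)   # tool direction = local x
    P=P+W@np.array([l,0,0])
    B=R('z',q1); M=np.c_[[0,0,1],[1,0,0],[0,1,0]].astype(float) # tool x=local z?, y=local x, z=local y
    return B@P,B@W@R('x',OFF)@M
best=None
for S4 in(1,-1):
  for S6 in (1,-1):
    for OFF in (0,np.pi/2,np.pi,-np.pi/2):
        def res(p,full=False):
            o=[]
            for t,r_,q in D:
                P,Rm=fk(q,p); o+=list(P-t); o+=list(.3*Rot.from_matrix(Rm.T@Rot.from_euler('xyz',r_,degrees=True).as_matrix()).as_rotvec())
            return np.array(o)
        s=least_squares(res,[-.15,.3,0,.4,.4,0,.2])
        if best is None or s.cost<best[0]: best=(s.cost,S4,S6,OFF,s.x,res(s.x))
cost,S4,S6,OFF,PAR,rr=best
LO=[-176.03,-82.01,-58.28,-173.87,-174.79,-173.66];HI=[176.03,121.73,71.71,95.51,-.11,173.66]
def ik(G,q0):
    def f(q):
        P,Rm=fk(q,PAR); return np.r_[P-G[:3,3],.3*Rot.from_matrix(Rm.T@G[:3,:3]).as_rotvec()]
    s=least_squares(f,np.clip(q0,np.array(LO)+.2,np.array(HI)-.2),bounds=(LO,HI)); return s.x,np.abs(s.fun).max()
if __name__=='__main__':
    print(cost,S4,S6,OFF,PAR.round(3)); print(np.abs(rr).reshape(-1,6).max(1).round(4))
    for lean in (40,36,32,28,20):
      for t in (-.002,.06):
        for q0 in ([60,2,-24,0,-64,-60],[84,-1,-58,51,-46,-127],[30,2,-24,-90,-50,60],[60,10,-24,60,-50,-100]):
            q,e=ik(goalpose(np.array([.387,.302,.1]),-.02,lean,t),q0); 
            if e<.01: print(lean,t,q.round(1),e.round(4)); break
        else: print(lean,t,'no')
E
python3 kin.py
```

```text
0.02863753906774045 -1 -1 3.141592653589793 [-0.167  0.081  0.258  0.457  0.202 -0.002  0.253]
[0.0574 0.0375 0.0999 0.0398 0.0233 0.0283 0.0411 0.0962 0.0282 0.0396
 0.074  0.0363]
40 -0.002 no
40 0.06 no
36 -0.002 no
36 0.06 no
32 -0.002 no
32 0.06 [  79.9   -4.1  -58.3   49.8  -42.5 -120.7] 0.0052
28 -0.002 no
28 0.06 [  77.3   -3.8  -55.9   44.5  -41.  -113.5] 0.0
20 -0.002 [  67.5    8.7  -58.3   48.8  -24.1 -113.9] 0.0087
20 0.06 [ 71.2  -2.8 -47.5  28.7 -42.7 -93.2] 0.0
```

```bash
cat > kt.py <<'E'
import re
src=open('kin.py').read().split("best=None")[0]
exec(src)
import itertools
R=lambda ax,a:Rot.from_euler(ax,a).as_matrix()
M=np.c_[[0,0,1],[1,0,0],[0,1,0]].astype(float)
for s4,s6,off,k in itertools.product((1,-1),(1,-1),(0,90,180,270),(1,-1)):
    e=[]
    for t,r_,q in D:
        q1,q2,q3,q4,q5,q6=np.radians(q)
        W=R('z',q1)@R('y',q2-k*q3)@R('x',s4*q4)@R('y',-q5)@R('x',s6*q6+np.radians(off))@M
        e.append(np.degrees(np.linalg.norm(Rot.from_matrix(W.T@Rot.from_euler('xyz',r_,degrees=True).as_matrix()).as_rotvec())))
    if np.median(e)<25: print(s4,s6,off,k,np.round(e,1))
E
python3 kt.py
```

```text
-1 -1 180 1 [0.  0.  0.7 0.6 0.8 0.9 0.4 0.1 0.1 0.3 0.6 0.8]
```

```bash
cat > kin2.py <<'E'
src=open('kin.py').read().split("def fk")[0]
exec(src)
R=lambda ax,a:Rot.from_euler(ax,a).as_matrix()
M=np.c_[[0,0,1],[1,0,0],[0,1,0]].astype(float)
def chain(q):
    q1,q2,q3,q4,q5,q6=np.radians(q)
    A=R('z',q1);B=A@R('y',q2);C=A@R('y',q2-q3);E=C@R('x',-q4);F=E@R('y',-q5);G=F@R('x',-q6+np.pi)@M
    return A,B,C,E,F,G
def row(q):
    A,B,C,E,F,G=chain(q); return np.hstack([A,B[:,[0,2]],C[:,[0,2]],E[:,1:],F[:,[0,2]]])
AA=np.vstack([row(q) for _,_,q in D]); bb=np.concatenate([t for t,_,_ in D])
sol=np.linalg.lstsq(np.vstack([AA,.003*np.eye(AA.shape[1])]),np.r_[bb,np.zeros(AA.shape[1])],rcond=None)[0]
def fk(q): return row(q)@sol,chain(q)[5]
LO=[-176.03,-82.01,-58.28,-173.87,-174.79,-173.66];HI=[176.03,121.73,71.71,95.51,-.11,173.66]
def ik(G,q0):
    def f(q):
        P,Rm=fk(q); return np.r_[P-G[:3,3],.3*Rot.from_matrix(Rm.T@G[:3,:3]).as_rotvec()]
    s=least_squares(f,np.clip(q0,np.array(LO)+.2,np.array(HI)-.2),bounds=(LO,HI)); return s.x,np.abs(s.fun).max()
if __name__=='__main__':
    print(sol.round(3)); print((AA@sol-bb).reshape(-1,3).round(3).tolist())
    C=np.array([.387,.302,.1])
    for lean in (40,36,32,28,24,20,10,0):
      for t in (-.002,.06):
        best=min((ik(goalpose(C,-.02,lean,t),q0) for q0 in ([60,2,-24,0,-64,-60],[84,-1,-58,51,-46,-127],[30,2,-24,-90,-50,60],[60,10,-24,60,-50,-100])),key=lambda r:r[1])
        print(lean,t,best[0].round(1),best[1].round(4))
E
python3 kin2.py
```

```text
[ 0.002 -0.001  0.197  0.001  0.601  0.464 -0.002 -0.19  -0.001  0.357
 -0.002]
[[0.0, -0.0, -0.001], [-0.001, 0.0, -0.002], [0.003, -0.0, -0.001], [-0.0, 0.0, -0.001], [0.004, 0.0, 0.004], [0.0, 0.005, -0.003], [0.0, -0.002, 0.001], [-0.006, 0.0, 0.001], [0.002, 0.001, 0.002], [0.001, -0.0, 0.001], [0.0, 0.0, 0.0], [0.002, -0.002, -0.001]]
40 -0.002 [  74.7    9.9  -58.3   60.   -39.8 -132.2] 0.0441
40 0.06 [  85.6    2.8  -58.3   50.2  -47.2 -130. ] 0.0346
36 -0.002 [  73.1    8.4  -58.3   57.3  -36.6 -127.3] 0.0349
36 0.06 [  83.2    1.2  -58.3   48.5  -44.2 -125.6] 0.0252
32 -0.002 [  71.6    7.4  -58.3   54.4  -33.6 -122.7] 0.0286
32 0.06 [ 8.090e+01 -1.000e-01 -5.830e+01  4.670e+01 -4.120e+01 -1.214e+02] 0.018
28 -0.002 [  70.3    6.6  -58.3   51.4  -30.9 -118.4] 0.0215
28 0.06 [  78.9   -1.   -58.3   44.9  -38.5 -117.5] 0.0095
24 -0.002 [  69.3    6.1  -58.3   48.4  -28.5 -114.4] 0.0128
24 0.06 [  77.    -1.5  -58.1   42.5  -36.1 -113.6] 0.0
20 -0.002 [  68.4    5.8  -58.3   45.4  -26.3 -110.7] 0.0025
20 0.06 [  75.8   -0.8  -53.3   33.1  -37.5 -103.5] 0.0
10 -0.002 [ 67.5   8.2 -45.4  16.9 -33.9 -82.4] 0.0
10 0.06 [ 69.3   2.6 -40.6  13.6 -44.3 -79.9] 0.0
0 -0.002 [ 61.   12.  -33.   -0.  -45.  -62.1] 0.0
0 0.06 [ 61.    7.5 -28.7   0.  -53.8 -62.1] 0.0
```

The model fits to a few mm and shows that the cradle pick only reaches a lean of about 19°. I'll pick at 18° and place at about 33°. The 15° difference self-aligns in the V, and even jammed it would cost only about 2 mm of height.

```bash
python3 - <<'E'
from kin2 import *
C=np.array([.387,.302,.1])
for lean,t in ((18,.06),(18,-.002),(18,-.002),(16,-.002)):
    q,e=ik(goalpose(C,-.02,lean,t),[68,5.8,-57,45,-26,-110]); print(lean,t,q.round(1),e.round(4))
q0=[-12,18,-21,-44,-17,57]
for lean in (33,35,38):
    for t,dz,du in ((-.002,0,0),(-.002,.03,-.01),(.1,0,0)):
        q,e=ik(goalpose(berth(3),RACK[2],lean,t,dz=dz,du=du),q0); print('b3',lean,t,dz,q.round(1),e.round(4))
show(goalpose(C,-.02,18,.06))
E
```

```text
18 0.06 [ 74.8  -0.3 -50.8  28.8 -38.6 -98.5] 0.0
18 -0.002 [  68.7    6.   -56.8   40.5  -26.5 -106.3] 0.0
18 -0.002 [  68.7    6.   -56.8   40.5  -26.5 -106.3] 0.0
16 -0.002 [ 69.1   6.5 -53.9  33.4 -28.1 -99.7] 0.0
b3 33 -0.002 0 [ -6.3  18.7 -22.9 -23.8 -17.4  33.6] 0.0
b3 33 -0.002 0.03 [ -6.1  15.5 -23.6 -20.7 -19.6  30.2] 0.0
b3 33 0.1 0 [ -6.9   7.9 -25.9 -17.5 -24.9  27.3] 0.0
b3 35 -0.002 0 [ -7.4  18.6 -22.4 -28.6 -16.8  39.1] 0.0
b3 35 -0.002 0.03 [ -7.   15.3 -23.4 -24.9 -18.6  34.9] 0.0
b3 35 0.1 0 [ -7.9   7.6 -26.3 -21.  -23.4  31.3] 0.0
b3 38 -0.002 0 [ -9.7  18.4 -21.3 -37.  -16.7  48.8] 0.0
b3 38 -0.002 0.03 [ -9.   15.2 -22.6 -32.3 -17.9  43.4] 0.0
b3 38 0.1 0 [ -9.8   7.2 -26.3 -27.7 -21.9  39. ] 0.0
time 35.5 shift [0.0105 0.0384 0.0278] turn [-0.037  -0.0038 -0.2732] F [-0.04 -0.62 -0.01] width 0.0874 tcp [0.3571 0.3318 0.194 ] q [  84.   -1.  -58.   51.  -46. -127.]
```

Request:
servo_tool --steps '[[[0, 0, 0.004, -0.007, 0, -0.055], [0, 0, 0.006, -0.007, 0, -0.055], [0, 0, 0.006, -0.007, -0.001, -0.055], [0, 0, 0.006, -0.007, -0.001, -0.055], [0, 0, 0.006, -0.007, -0.001, -0.053], [0, 0, 0, 0, 0, 0]]]'

```text
time_s: 36.1
tcp_pos: [0.3572, 0.3037, 0.1956]
eef_rot: [-90.1, 18.0, 178.6]
contact_force: [0.3, -0.1, -0.2]
gripper_width: 0.0879
```

```bash
python3 - <<'E'
from go import *
show(goalpose(np.array([.387,.302,.1]),-.02,17.5,.06))
E
```

```text
time 36.1 shift [0.0006 0.0402 0.0011] turn [ 0.0003 -0.0041 -0.0081] F [ 0.32 -0.12 -0.19] width 0.0879 tcp [0.3572 0.3037 0.1956] q [ 78.  -4. -47.  25. -46. -96.]
```

Request:
servo_tool --steps '[[[0, 0.012, 0, 0, -0.004, -0.004], [0, 0.014, 0, 0, 0, -0.004], [0, 0.014, 0.001, 0, 0, 0], [0, 0.014, 0, 0, 0, 0], [0, 0.014, 0, 0, 0, 0], [0, 0.013, 0, 0, 0, 0], [0, 0.012, 0, 0, 0, 0], [0, 0.009, 0, 0, 0, 0], [0, 0, 0, 0, 0, 0]]]'

```text
time_s: 37.0
tcp_pos: [0.3874, 0.3006, 0.0963]
eef_rot: [-89.7, 17.5, 179.0]
contact_force: [0.1, -0.2, -0.3]
gripper_width: 0.0877
```

```bash
python3 - <<'E'
from go import *
from plant import vision
show(goalpose(np.array([.387,.302,.1]),-.02,17.5,-.002))
d=vision.capture("wrist")['img']; cv2.imwrite('pics/w9.png',d[:,:,::-1])
E
```

```text
time 37.0 shift [-0.0008 -0.0017 -0.0014] turn [-0.0044  0.0027 -0.0008] F [ 0.13 -0.17 -0.31] width 0.0877 tcp [0.3874 0.3006 0.0963] q [  69.    6.  -57.   39.  -27. -105.]
```

View pics/w9.png

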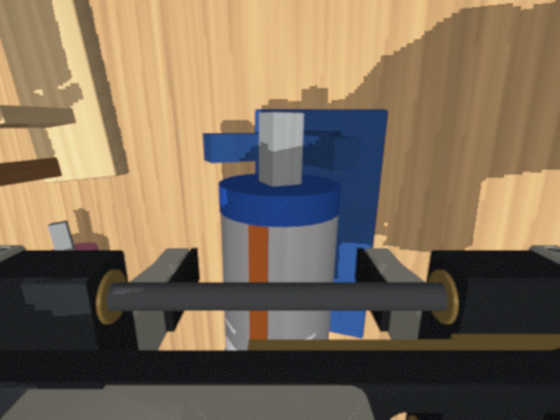

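The spare's drum, at (280,250), sits centred between the open pads. Closing.

Request:
servo_tool --steps '[[[0, -0.001, 0, 0, 0, 0], [0, 0, 0, 0, 0, 0], [0, 0, 0, 0, 0, 0], [0, 0, 0, 0, 0, 0], [0, 0, 0, 0, 0, 0], [0, 0, 0, 0, 0, 0]]]' --jaw 255 --grip_force 30

```text
time_s: 37.65
tcp_pos: [0.3872, 0.3016, 0.0985]
eef_rot: [-89.9, 17.5, 179.0]
contact_force: [-6.6, -0.2, 1.7]
gripper_width: 0.0531
```

```bash
python3 - <<'E'
from kin2 import *
show(goalpose(berth(3),RACK[2],34,.1))
C=np.array([.387,.302,.1]); q=readout.get_state()['joints']
for a,b in ((0,0),(.03,0),(.08,0.),(.12,.06)):
    q,e=ik(goalpose(C,-.02,17.5,-.002,dz=a,du=b),q); print(q.round(1),e)
E
```

```text
time 37.65 shift [-0.2396 -0.012   0.5087] turn [-0.0593 -0.1193  0.2868] F [-6.59 -0.15  1.67] width 0.0531 tcp [0.3872 0.3016 0.0985] q [  69.    6.  -56.   39.  -27. -105.]
[  68.8    6.1  -56.1   38.6  -26.9 -104.6] 3.3948771382714075e-15
[ 70.7   3.5 -52.3  31.9 -32.7 -98.7] 3.114131175152579e-11
[ 72.2  -0.4 -46.7  25.7 -41.5 -92.4] 1.0906958863868555e-11
[ 64.7   1.4 -37.9  22.6 -45.6 -81. ] 6.85837721534196e-11
```

Request:
servo_tool --steps '[[[-0.002, -0.007, 0, 0, 0, 0], [-0.004, -0.013, 0, 0, 0, 0], [-0.006, -0.019, 0, 0, 0, 0], [-0.006, -0.019, 0, 0, 0, 0], [-0.006, -0.019, 0, 0, 0, 0], [-0.006, -0.019, 0, 0, 0, 0], [-0.006, -0.019, 0, 0, 0, 0]]]'

```text
time_s: 38.35
tcp_pos: [0.3865, 0.3008, 0.2188]
eef_rot: [-89.8, 17.5, 179.0]
contact_force: [1.2, 0.3, -3.7]
gripper_width: 0.0533
```

```bash
python3 - <<'E'
from kin2 import *
show(goalpose(np.array([.47,-.2,.23]),RACK[2],17.5,0))
q=readout.get_state()['joints']
for f in np.linspace(0,1,7):
    q,e=ik(goalpose(np.array([.39+.08*min(1,f*2),.302-.5*f,.22]),-.02+.134*f,17.5,0),q); print(q.round(0),e.round(4))
q,e=ik(goalpose(berth(3),RACK[2],34,.12),q);print(q.round(0),e)
E
```

```text
time 38.35 shift [-0.0917  0.0191  0.4991] turn [-0.0436 -0.1264  0.0006] F [ 1.23  0.31 -3.74] width 0.0533 tcp [0.3865 0.3008 0.2188] q [ 73.  -3. -43.  23. -48. -89.]
[ 72.  -3. -42.  23. -48. -88.] 0.0
[ 63.  -7. -45.  22. -46. -78.] 0.0
[ 52.  -9. -46.  20. -43. -64.] 0.0
[ 38.  -9. -44.  15. -41. -46.] 0.0
[ 25.  -9. -42.  10. -41. -28.] 0.0
[ 11.  -7. -38.   3. -42.  -7.] 0.0
[ -3.  -3. -31.  -4. -44.  12.] 0.0
[ -8.   6. -26. -18. -26.  28.] 3.885780586188048e-15
```

Request:
servo_tool --steps '[[[-0.008, 0.001, 0.018, -0.002, -0.007, 0], [-0.008, 0.001, 0.028, -0.002, -0.007, 0], [-0.008, 0.001, 0.028, -0.002, -0.007, 0], [-0.008, 0.001, 0.028, -0.002, -0.007, 0], [-0.007, 0.001, 0.028, -0.002, -0.007, 0], [-0.006, 0.001, 0.028, -0.002, -0.007, 0], [-0.006, 0.001, 0.028, -0.002, -0.007, 0], [-0.005, 0.001, 0.028, -0.002, -0.007, 0], [-0.005, 0.001, 0.028, -0.002, -0.007, 0], [-0.004, 0.001, 0.028, -0.002, -0.007, 0], [-0.004, 0.001, 0.028, -0.002, -0.007, 0], [-0.003, 0.001, 0.028, -0.002, -0.007, 0], [-0.003, 0.001, 0.028, -0.002, -0.007, 0], [-0.002, 0.001, 0.028, -0.002, -0.007, 0], [-0.002, 0.001, 0.028, -0.002, -0.007, 0], [-0.002, 0.001, 0.028, -0.002, -0.007, 0], [-0.002, 0.001, 0.028, -0.002, -0.007, 0], [-0.002, 0.001, 0.025, -0.002, -0.007, 0], [0, 0, 0, 0, 0, 0]]]'

```text
time_s: 40.25
tcp_pos: [0.4944, -0.1883, 0.2279]
eef_rot: [-89.7, 17.4, -173.7]
contact_force: [-0.4, 0.1, -4.8]
gripper_width: 0.0535
```

```bash
python3 - <<'E'
from kin2 import *
show(goalpose(np.array([.5,-.217,.25]),RACK[2],34,0))
show(goalpose(berth(3),RACK[2],34,.10))
E
```

```text
time 40.25 shift [-0.0088 -0.0202  0.0293] turn [-0.0067 -0.0023  0.2905] F [-0.37  0.14 -4.78] width 0.0535 tcp [ 0.4944 -0.1883  0.2279] q [ -1.  -1. -30.  -3. -44.   9.]
time 40.25 shift [-0.0866  0.0744  0.0342] turn [-0.0067 -0.0023  0.2905] F [-0.37  0.14 -4.78] width 0.0535 tcp [ 0.4944 -0.1883  0.2279] q [ -1.  -1. -30.  -3. -44.   9.]
```

Request:
servo_tool --steps '[[[0, 0, 0.006, -0.002, 0, 0.058], [0, 0, 0.007, -0.002, 0, 0.058], [0, 0, 0.007, -0.002, 0, 0.058], [0, 0, 0.007, -0.001, 0, 0.058], [0, 0, 0.007, 0, 0, 0.058], [0, 0, 0, 0, 0, 0]]]'

```text
time_s: 40.85
tcp_pos: [0.4968, -0.2197, 0.2278]
eef_rot: [-90.2, 34.1, -173.6]
contact_force: [-0.1, 0.1, -4.9]
gripper_width: 0.0535
```

```bash
python3 - <<'E'
from kin2 import *
show(goalpose(berth(3),RACK[2],34,-.001,dz=.06,du=-.03))
show(goalpose(berth(3),RACK[2],34,-.001,dz=.0,du=0))
E
```

```text
time 40.85 shift [-0.0713  0.1309  0.0035] turn [ 0.002  -0.0026 -0.0009] F [-0.13  0.07 -4.87] width 0.0535 tcp [ 0.4968 -0.2197  0.2278] q [-11.  -4. -32. -20. -31.  32.]
time 40.85 shift [-0.0625  0.1975  0.0037] turn [ 0.002  -0.0026 -0.0009] F [-0.13  0.07 -4.87] width 0.0535 tcp [ 0.4968 -0.2197  0.2278] q [-11.  -4. -32. -20. -31.  32.]
```

Request:
servo_tool --steps '[[[-0.005, 0.01, 0, 0, 0, 0], [-0.007, 0.016, 0, 0, 0, 0], [-0.007, 0.016, 0, 0, 0, 0], [-0.007, 0.016, 0.001, 0, 0, 0], [-0.007, 0.016, 0, 0, 0, 0], [-0.007, 0.016, 0.001, 0, 0, 0], [-0.007, 0.016, 0, 0, 0, 0], [-0.007, 0.014, 0.001, 0, 0, 0], [-0.006, 0.012, 0, 0, 0, 0], [-0.002, 0.004, 0, 0, 0, 0], [0, 0, 0, 0, 0, 0]]]'

```text
time_s: 41.95
tcp_pos: [0.6262, -0.2079, 0.151]
eef_rot: [-90.1, 34.1, -173.4]
contact_force: [-0.5, 0.4, -5.6]
gripper_width: 0.0535
```

```bash
python3 - <<'E'
from kin2 import *
from plant import vision
show(goalpose(berth(3),RACK[2],34,-.001,dz=.0,du=0))
T=tool(*[readout.get_state()[k] for k in('tcp_pos','eef_rot')])
d=vision.capture("wrist")['img'];cv2.imwrite('pics/w10.png',d[:,:,::-1])
d=vision.capture("scene")['img']; cv2.imwrite('pics/sc10.png',cv2.resize(d[170:357,150:400,::-1],None,fx=3.2,fy=3.2))
E
```

```text
time 41.95 shift [0.0021 0.0611 0.0006] turn [ 0.0014  0.0005 -0.0013] F [-0.49  0.45 -5.61] width 0.0535 tcp [ 0.6262 -0.2079  0.151 ] q [ -7.  12. -25. -22. -21.  32.]
```

View pics/w10.png

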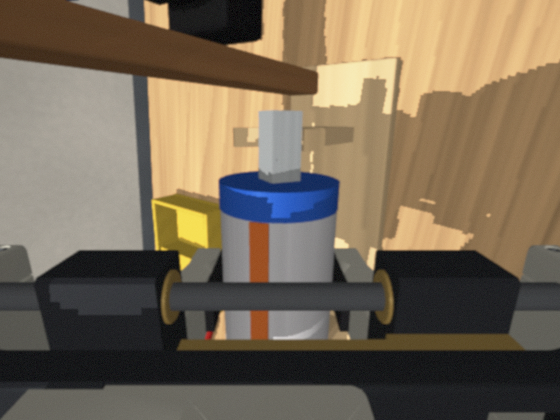

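View pics/sc10.png

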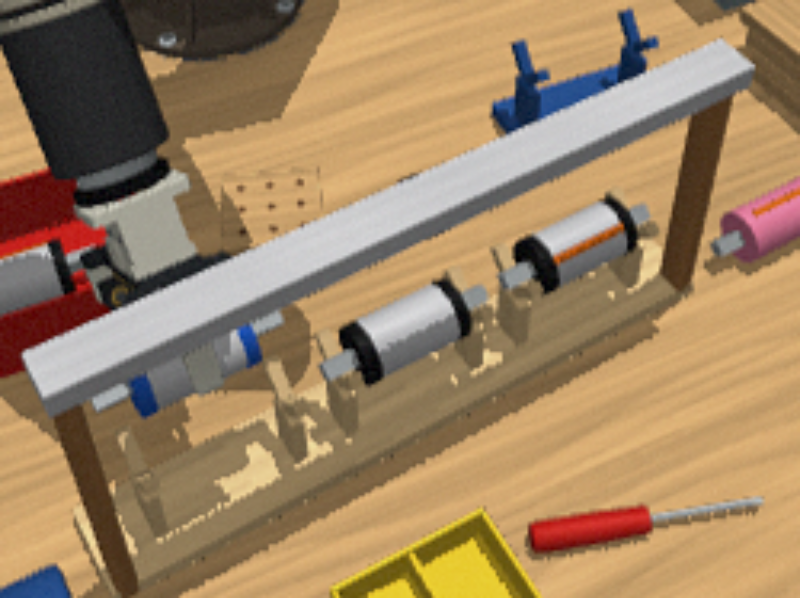

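The spare is in the jaws above the empty saddles of berth 3, at scene-crop (195,370). The lamp is clear. Lowering along the tool axis.

Request:
servo_tool --steps '[[[0.001, 0.01, 0, 0, 0, 0], [0.001, 0.012, 0, 0, 0, 0], [0, 0.012, 0, 0, 0, 0], [0, 0.01, 0, 0, 0, 0], [0, 0.006, 0, 0, 0, 0], [0, 0.004, 0, 0, 0, 0], [0, 0.003, 0, 0, 0, 0], [0, 0, 0, 0, 0, 0]]]'

```text
time_s: 42.85
tcp_pos: [0.6563, -0.2047, 0.1032]
eef_rot: [-90.0, 34.1, -173.4]
contact_force: [-0.4, 0.4, -4.8]
gripper_width: 0.0534
```

```bash
python3 - <<'E'
from kin2 import *
show(goalpose(berth(3),RACK[2],34,-.001,dz=.0,du=0))
E
```

```text
time 42.85 shift [0.0004 0.0046 0.0002] turn [ 0.0009  0.0003 -0.0024] F [-0.35  0.4  -4.75] width 0.0534 tcp [ 0.6563 -0.2047  0.1032] q [ -7.  18. -23. -26. -17.  37.]
```

Request:
servo_tool --steps '[[[0, 0.002, 0, 0, 0, 0], [0, 0.002, 0, 0, 0, 0], [0, 0, 0, 0, 0, 0]]]'

```text
time_s: 43.15
tcp_pos: [0.6585, -0.2045, 0.1002]
eef_rot: [-90.0, 34.2, -173.4]
contact_force: [-0.1, -0.2, -5.2]
gripper_width: 0.0531
```

Request:
servo_tool --steps '[[[-0.0005, 0.001, 0, 0, 0, 0], [0, 0, 0, 0, 0, 0]]]'

```text
time_s: 43.35
tcp_pos: [0.6594, -0.2044, 0.0997]
eef_rot: [-90.0, 34.2, -173.4]
contact_force: [-0.1, 0.5, -5.0]
gripper_width: 0.0534
```

Request:
servo_tool --steps '[[[0.0005, 0.001, 0, 0, 0, 0], [0, 0, 0, 0, 0, 0]]]'

```text
time_s: 43.55
tcp_pos: [0.6597, -0.2044, 0.0988]
eef_rot: [-90.0, 34.2, -173.4]
contact_force: [-1.0, 1.8, -3.0]
gripper_width: 0.0532
```

Request:
servo_tool --steps '[[[0.0005, 0.001, 0, 0, 0, 0], [0, 0, 0, 0, 0, 0]]]'

```text
time_s: 43.75
tcp_pos: [0.6597, -0.2044, 0.0987]
eef_rot: [-90.0, 34.2, -173.4]
contact_force: [-7.3, 1.3, 6.5]
gripper_width: 0.0534
```

```bash
python3 - <<'E'
from plant import vision
import cv2
d=vision.capture("scene")['img']; cv2.imwrite('pics/sc11.png',cv2.resize(d[250:350,160:270,::-1],None,fx=6,fy=6,interpolation=cv2.INTER_CUBIC))
E
```

```text
(no output)
```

View pics/sc11.png

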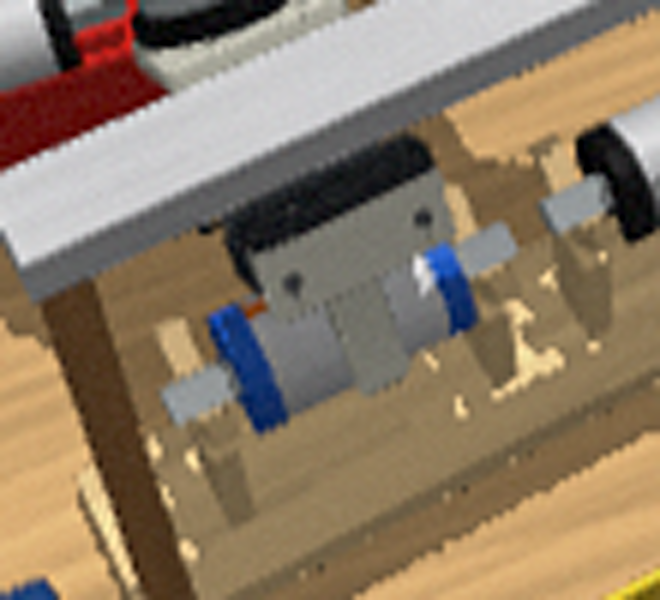

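In contact at z 0.0987, the same TCP height as when I gripped the original roller there. Releasing and backing out.

Request:
servo_tool --steps '[[[0, 0, 0, 0, 0, 0], [0, 0, 0, 0, 0, 0], [0, 0, 0, 0, 0, 0], [0, 0, 0, 0, 0, 0], [0, 0, 0, 0, 0, 0], [0, -0.006, 0, 0, 0, 0], [0, -0.012, 0, 0, 0, 0], [0, -0.016, 0, 0, 0, 0], [0, -0.016, 0, 0, 0, 0], [0, -0.016, 0, 0, 0, 0], [0, -0.016, 0, 0, 0, 0], [0.004, -0.02, 0, 0, 0, 0], [0.006, -0.02, 0, 0, 0, 0], [0.006, -0.02, 0, 0, 0, 0]]]' --jaw 20

```text
time_s: 45.2
tcp_pos: [0.5663, -0.2151, 0.2073]
eef_rot: [-90.0, 34.2, -173.4]
contact_force: [0.4, -0.2, 0.9]
gripper_width: 0.0806
```

```bash
cat > chk.py <<'E'
from kin2 import *
from plant import vision
s=readout.get_state();T=tool(s['tcp_pos'],s['eef_rot']);print(s['time_s'],s['tcp_pos'],s['contact_force'].round(1))
out={}
for c in('scene','side','wrist'):
    im=vision.capture(c)['img'][:,:,::-1].copy(); out[c]=im.copy(); o=im
    P=(lambda X:projw(T,X)) if c=='wrist' else (lambda X:proj(c,X))
    for b in (.18,0,-.18):
        if c=='wrist' and b>-.1: continue
        for y in(-.05,.05):
            th=np.linspace(0,2*np.pi,30);q=P(toW(RACK,np.c_[.027*np.cos(th),0*th+b+y,.1+.027*np.sin(th)]));cv2.polylines(o,[np.round(q*16).astype(int)],True,(0,255,255),1,cv2.LINE_AA,4)
        q=P(toW(RACK,[[0,b-.08,.1],[0,b+.08,.1]]));cv2.line(o,*[tuple(int(v*16) for v in x) for x in q],(0,0,255),1,cv2.LINE_AA,4)
    out[c+'o']=o
f=lambda a,x0,y0,x1,y1,s:cv2.resize(a[y0:y1,x0:x1],None,fx=s,fy=s,interpolation=cv2.INTER_CUBIC)
cv2.imwrite('pics/f_scene.png',np.vstack([f(out['scene'],165,215,365,335,3.5)[:300],f(out['sceneo'],165,215,365,335,3.5)[:300]])[:600]) if 0 else cv2.imwrite('pics/f_scene.png',f(out['sceneo'],165,215,365,335,4))
cv2.imwrite('pics/f_raw.png',f(out['scene'],165,215,365,335,4))
cv2.imwrite('pics/f_side.png',f(out['sideo'],190,120,400,300,3))
cv2.imwrite('pics/f_wrist.png',out['wristo'])
E
python3 chk.py
```

```text
45.2 [ 0.56626122 -0.21514255  0.20725447] [ 0.4 -0.2  0.9]
```

View pics/f_scene.png

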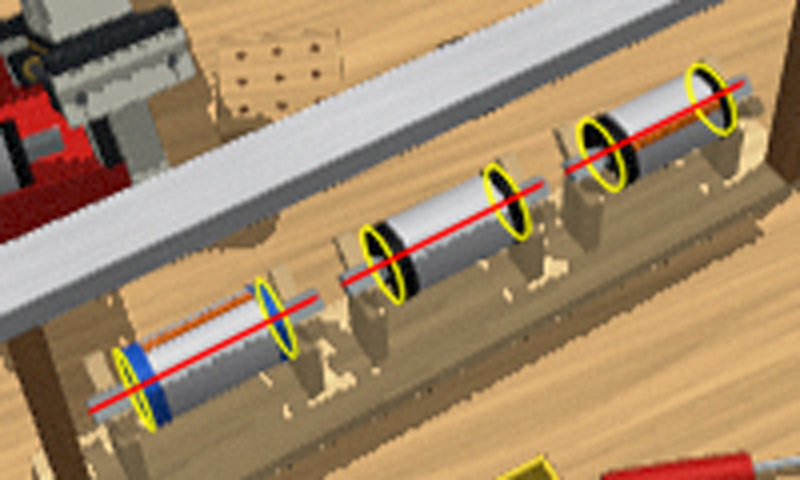

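View pics/f_side.png

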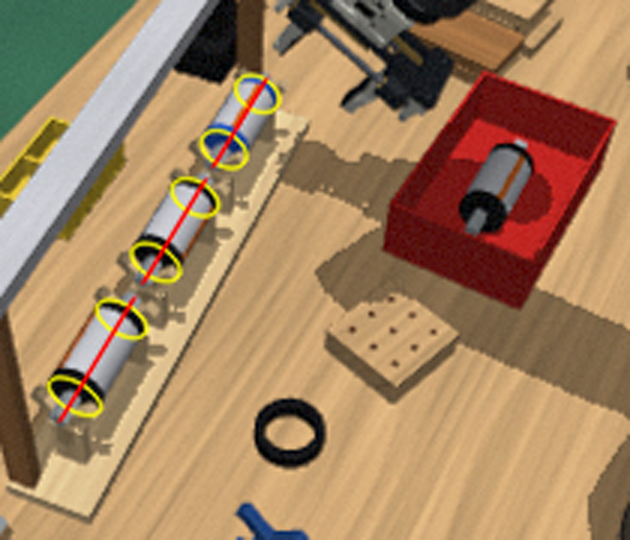

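View pics/f_wrist.png

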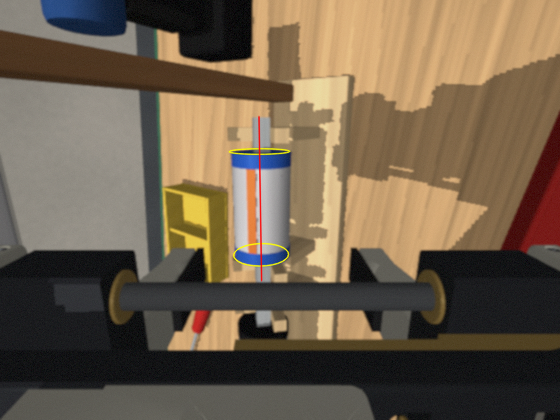

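```bash
python3 - <<'E'
import cv2,numpy as np
from plant import vision
a=cv2.imread('pics/scene0.png'); b=vision.capture('scene')['img'][:,:,::-1]
f=lambda a:cv2.resize(a[275:330,180:255],None,fx=5.2,fy=5.2,interpolation=cv2.INTER_CUBIC)
A,B=f(a),f(b)
for I in(A,B):
    for y in range(26,286,52): cv2.line(I,(0,y),(390,y),(0,255,0),1)
    for x in range(26,390,52): cv2.line(I,(x,0),(x,286),(0,255,0),1)
cv2.imwrite('pics/cmpf.png',np.hstack([A,B]))
E
```

```text
(no output)
```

View pics/cmpf.png

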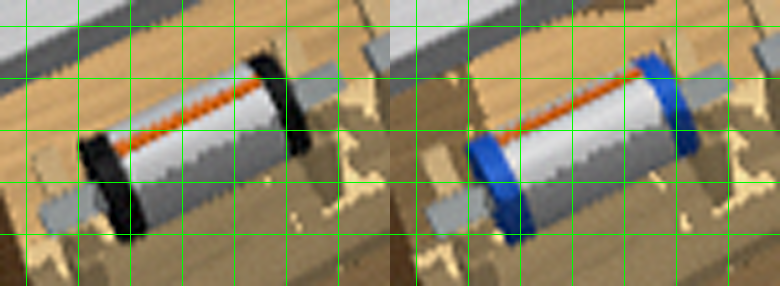

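The spare's caps and axle lie on the original roller's outline to about 1 px, and the arm is clear. Handing in.

```bash
python3 -c "
from plant import r
print(r.close_job())"
```

```text
the job is handed in; nothing more can be done
None
```

I tried all three rollers and found that the one in berth 3 (right) binds. It is now in the scrap bin, and the blue-capped spare lies in berth 3. I handed the job in at about 45 s; no verdict was reported.

- **Finding the binder:** berths 1 and 2 kept turning after a brush. Berth 3 stopped at once in every test. Berth 1's first brush did not coast, probably because the fingertip dragged on it, so I repeated it in the other direction and it did. From the stripe positions, all three turned past 0.35 rad.
- **Placing the spare:** it made contact at the same tool height (0.0987 m) at which I had gripped the original roller there. The axle should have aligned itself in the V saddles. I picked the spare up at a 17.5° lean and placed it at 34°, because the cradle was not reachable at a steeper lean.
- **Last checks:** in the scene, side and wrist pictures the spare lies on the berth 3 model, within about 1 pixel (3–4 mm) of the original roller's outline. The good rollers are still on their berths, and the side picture shows the binder lying flat in the bin. The tape and block look unmoved, I saw no contact with the lamp, and the arm ended clear.
- **What went wrong on the way:** the wrist reached a joint stop at berth 2, and the elbow did at the cradle. I changed the tool lean each time, and nothing was disturbed.

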